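# Refit the washed burner parts on the gas hob

### The job

The burner parts of the single gas hob are washed and lie on the slanted drain rack. Refit the burner: first set the burner crown fully home in its cup, with its notch round the igniter, then set the pan support flat inside the drip rim with its lug down in the slot. Set the parts down without banging them or leaning on the ceramic igniter, let go of both, and do not disturb the pepper mill, tub, soap bottle or tumbler.

Things in the scene. Friction and masses are not known exactly. Their poses are not given: they have to be found in the camera images.
- hob: single-burner gas hob, stainless box 280 x 270 mm and 70 mm high with a black top plate, one black knob on its front (-x) face sticking out 21 mm. Origin: centre of its underside; x to its back, y to its left, z up. The burner axis stands at (15, 0) mm in this frame. It is fixed
- seat (a point): on the burner axis, 71 mm above the counter (1 mm above the top plate): where the centre of the crown's underside lies when the crown is home. The aluminium burner cup round it has a bore of 50 mm, is 66 mm across outside and stands 14 mm above the plate; the crown's flange rests on the cup's rim
- igniter: white ceramic igniter pin, 8 mm thick, standing 29 mm from the burner axis (50 degrees from the hob's x towards its y), through the cup's rim. Origin: centre of its foot on the plate; it ends 23 mm above the plate, so 9 mm above the cup's rim. Fixed, brittle
- slot (a point): middle of the one slot in the drip rim, at plate height (70 mm), 85 mm from the burner axis towards the hob's front. The drip rim is a steel ring on the plate, 166 mm across inside, 178 mm outside, 8 mm high; the slot is about 23 mm wide
- plate (a point): on the burner axis at the height of the top plate (70 mm): where the centre of the pan support's underside lies when it is home
- crown: burner crown, cast aluminium with a black cap on top, 33 mm high, about 0.17 kg. From below: skirt 45 mm across and 13 mm high, then a toothed band 68 mm across from 13 to 29 mm (grip it across this band), then the cap, 47 mm across. Origin: centre of its underside; z along its axis; x points to its only notch, about 15 mm wide, cut from the band's edge (34 mm from the axis) in to 23 mm
- notch (a point): in the crown's notch, 29 mm from its axis, 13 mm above its underside; lies on the igniter's axis when the crown is home
- support: black steel pan support, about 0.36 kg: a ring 160 mm across outside, 144 mm inside, 8 mm high, with four fingers, 48 mm high. Origin: centre of the ring's underside; z up when it stands; x points to its only lug, 14 mm wide and 8 mm high, reaching out to 92 mm. The fingers point in at +-45 and +-135 degrees from x: upright bars 7 mm thick, each with a level arm from 42 to 82 mm from the axis, whose top is 48 mm and underside 30 mm above the ring's underside
- lug (a point): on the underside of the support's lug, 85 mm from the support's axis
- rack: slanted drain rack, dark grey ribbed mat in a steel frame, deck 210 x 380 mm, fixed. Origin: middle of the mat's top face, 88 mm above the counter; z is the mat's normal, x runs up the slope, y is level. It rises 30 degrees towards the robot; the lip on the lower edge stands 8 mm above the mat, the other edges 4 mm. The mat grips: parts do not slide. Crown and support stand on it, turned at any angle
- mill: wooden pepper mill, 52 mm across, 170 mm high, standing between hob and rack; to be left alone. Origin: centre of its underside
- tub: lidded storage tub, 108 mm across, 103 mm high; to be left alone. Origin: centre of its underside
- soap: white soap pump bottle, 66 mm across, 175 mm high, its spout reaching 40 mm from the axis; to be left alone. Origin: centre of its underside
- tumbler: blue tumbler, 72 mm across, 100 mm high; to be left alone. Origin: centre of its underside
Not all that is in view belongs to the job. Of the things shaped like the crown, the aluminium one is meant.

How it is judged:
On the way, in this order (a step that is already met when the one before it is completed fails the run):
1. the crown is home in its cup with its notch round the igniter, and released (horizontal distance between crown and seat below 0.004 m and z of crown in the frame of seat below 0.003 m and angle between crown's own z axis and vertical below 0.06 rad and horizontal distance between notch and igniter below 0.006 m and contact force between the fingers and crown below 0.1 N), for 0.2 s.
2. the pan support is home with its lug in the slot (horizontal distance between support and plate below 0.006 m and z of support in the frame of plate below 0.003 m and angle between support's own z axis and vertical below 0.04 rad and horizontal distance between lug and slot below 0.01 m), for 0.2 s.
At the end, for the whole second after the job is handed in: Crown: within 4 mm of its seat's centre, 3 mm of fully down, level within 0.06 rad, notch within 6 mm of the igniter's axis. Pan support: within 6 mm of the burner's centre, 3 mm of fully down, level within 0.04 rad, lug within 10 mm of the slot's middle. Both at rest, released (all of step 2 and horizontal distance between crown and seat below 0.004 m and z of crown in the frame of seat below 0.003 m and angle between crown's own z axis and vertical below 0.06 rad and horizontal distance between notch and igniter below 0.006 m and linear speed of each of crown, support below 0.02 m/s); the robot touches nothing.
It fails at once if the pepper mill, tub, soap bottle or tumbler is moved more than 25 mm or tipped (distance of any of mill, tub, soap, tumbler from where it was at the start of the episode above 0.025 m or angle between any of mill, soap, tub, tumbler's own z axis and vertical above 0.4 rad).
It fails at once if the ceramic igniter is loaded with more than 30 N (contact force between igniter and anything else above 30 N).
It fails at once if a part is banged down on the hob with more than 80 N (contact force between any of crown, support and hob above 80 N).
It also fails if it takes over 67 s, if anything falls off the work surface, if the arm or the gripper's body presses on something with over 40 N, if the wrist force passes 120 N, or if a joint passes its speed limit or range.

### The arm

A 7-joint arm with a two-finger parallel gripper is mounted at the origin on the work surface. World frame = base frame: x ahead of the robot, y to its left, z up, the work surface at z = 0. Lengths are in m, angles in rad, forces in N, time in s.
With the tool pointing down it reaches from about 0.425 to 0.95 m from the base axis. Payload 4.7 kg.
Tool frame: the origin (TCP) lies between the finger pads; the fingertips stand 25 mm ahead of it and the grasp point (between the pads) lies 6 mm ahead of it; x points along the fingers, z is the direction in which the jaws open and shut, and the axes are right-handed (so a half turn about x gives the same grasp; the last joint's range is limited). The gripper opens to 85 mm and grips with 20 to 120 N. Pads are 22 mm wide; open, the fingers measure 114 mm over their backs; the gripper's body (76 mm by 85 mm) begins 54 mm behind the grasp point. The pads swing forward as they close: fully open they stand 13 mm farther back than shut.
Start: joints at [1.28, 0.469, -0.049, 1.532, 0.024, 1.141, -0.082], TCP at [0.175, -0.652, 0.256] pointing down, gripper open.
Joint ranges: [-2.59, 2.59], [-0.33, 1.99], [-1.39, 1.29], [0.1, 2.45], [-1.04, 4.18], [0.21, 1.99], [-2.66, 2.66]. Speed limits (rad/s): [2.57, 2.57, 3.14, 3.14, 3.14, 3.14, 3.14].

### API

Orientations are given as a 3x3 rotation matrix whose columns are the frame's x, y, z axes.
In Python, from rig import * gives the robot as it stands. Calls block until the motion is done:
- movep(position, orientation): joint-space move of the TCP to a pose.
- move_l(position, attitude=None, feed=0.15, until_force=None): straight line of the TCP; attitude=None keeps the orientation; feed is the mean speed in m/s. With until_force (N) it stops when the force on the tool has changed by that much, and returns True; else False.
- move_joints(angles): joint-space move.
- command_gripper(opening, newtons=None): finger opening in m; newtons is the grip in N (None keeps the last); returns when the fingers have stopped.
- sleep(seconds).
- inverse_kinematics(position, orientation): joint angles nearest the present ones, or None.
- sense(): the state.
- camera(name): name is "side" or "top"; returns (picture, depth): 384x512x3 uint8, red, green, blue; 384x512 float32, m along the optical axis (not along the pixel's ray), 0 where there is no reading.
- camera_params(name): a dict with "K" (3x3 intrinsics, pixels), "dist" ([k1, k2, p1, p2, k3] as OpenCV has them; the pictures are not rectified), "position" and "rotation" of the camera in the world. Camera axes: x right, y down, z forward; pixel columns grow to the right and rows downward; lengths in m; the calibration is good to about 2 mm. A picture is of the moment at which its call begins. camera_params takes no time and is no camera call.
A pose or a line that the arm cannot do raises Unreachable and nothing moves.
- finish_job(): hands the job in, once; it reports no verdict.
The state is a dict: "time_s": time; "joint_pos": joint angles; "qd": joint speeds; "joint_efforts": joint torques, N m; "position": TCP position; "tcp_rot": TCP orientation; "wrist_force": force on the tool from outside, world axes, zero at the start; "ft_torque": the same for the moment, N m; "finger_gap": finger opening in m.
Only numpy, scipy, OpenCV 4.12 (cv2) and the standard library are available. Lean on these libraries where they do the work, as an engineer would, in place of code of your own. Each camera call takes 0.05 s, during which the arm holds its last target.

## Working session

There is one attempt and no reset: what is moved stays moved. The work goes in short steps, each a Python script; the robot and the scene stay as the last script left them, time stands still between calls to the robot, and variables do not carry over. Pictures are saved under pics/ and viewed, and the job is handed in when it is done.

```bash
ls; mkdir -p pics; python3 - <<'E'
from rig import *
import numpy as np, cv2
for n in ("side","top"):
    im,d=camera(n); p=camera_params(n)
    cv2.imwrite(f"pics/{n}0.png",cv2.cvtColor(im,cv2.COLOR_RGB2BGR)); np.savez(f"{n}0.npz",im=im,d=d)
    print(n,{k:np.round(v,4).tolist() for k,v in p.items()}, (d==0).mean())
print(sense())
E
```

```text
pics
side {'K': [[482.1378, 0.0, 262.6154], [0.0, 482.1378, 192.4066], [0.0, 0.0, 1.0]], 'dist': [-0.1378, 0.0, 0.0, 0.0, 0.0], 'position': [0.1442, 0.9468, 0.8601], 'rotation': [[-0.906, -0.2459, 0.3447], [-0.4231, 0.5558, -0.7156], [-0.0157, -0.7941, -0.6076]]} 0.00390625
top {'K': [[377.4354, 0.0, 255.0814], [0.0, 377.4354, 189.1065], [0.0, 0.0, 1.0]], 'dist': [-0.074, 0.0, 0.0, 0.0, 0.0], 'position': [0.3755, 0.0377, 1.2934], 'rotation': [[-0.0229, -0.9885, 0.1494], [-0.9997, 0.023, -0.0009], [-0.0025, -0.1494, -0.9888]]} 0.003941853841145833
{'time_s': 0.1, 'joint_pos': array([ 1.2800907 ,  0.4693773 , -0.04857312,  1.53357885,  0.02411832,
        1.14100678, -0.08228302]), 'qd': array([-8.35598334e-04, -2.93784790e-03, -8.81223108e-04, -1.80414143e-03,
       -5.17843844e-05,  2.07274221e-03,  6.23898077e-04]), 'joint_efforts': array([ 5.58450097e-05, -5.11520183e+01, -4.72228986e-02, -2.38390195e+01,
        1.07130301e-02,  4.34158661e-03,  1.23429561e-05]), 'position': array([ 0.17457918, -0.6515319 ,  0.25535328]), 'tcp_rot': array([[-5.47257001e-04,  9.65915316e-01,  2.58857687e-01],
       [ 1.69817814e-03,  2.58858250e-01, -9.65913828e-01],
       [-9.99998408e-01, -8.90166402e-05, -1.78195826e-03]]), 'wrist_force': array([ 0.75128859, -0.06816748,  0.00616864]), 'ft_torque': array([-0.02972061,  0.04028221, -0.01340874]), 'finger_gap': 0.08522498633494177}
```

View pics/side0.png

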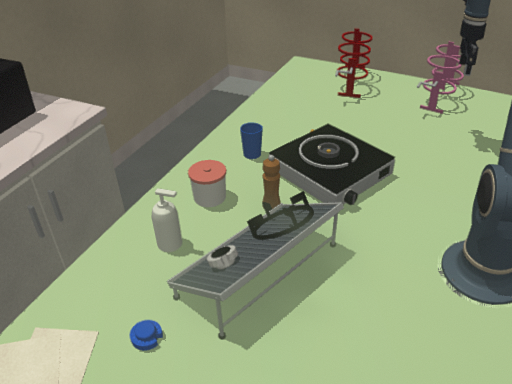

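View pics/top0.png

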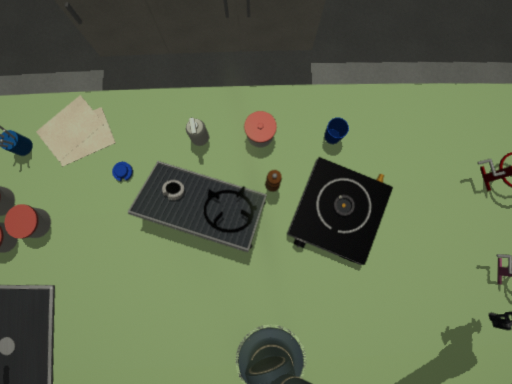

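Side view: the aluminium crown lies on the rack at (222,257) and a blue look-alike on the counter at (146,334). The support is at (283,220), the hob burner at (328,150), and the mill at (272,182). 
In the top view the crown is at (174,189), the blue one at (122,171), the support at (229,210), the burner at (344,205), and another grey disc on a black tray at (7,346).

Crown candidates: aluminium at side (222,257) / top (174,189), blue at top (122,171), grey disc at top (7,346). I choose the aluminium one on the rack and check it in a close crop.

```bash
python3 - <<'E'
import numpy as np, cv2
s=cv2.imread("pics/side0.png");t=cv2.imread("pics/top0.png")
a=cv2.resize(s[225:285,180:260],(400,300),interpolation=cv2.INTER_CUBIC)
b=cv2.resize(t[165:225,135:215],(400,300),interpolation=cv2.INTER_CUBIC)
c=cv2.resize(s[180:255,235:335],(400,300),interpolation=cv2.INTER_CUBIC)
d=cv2.resize(t[170:245,185:285],(400,300),interpolation=cv2.INTER_CUBIC)
cv2.imwrite("pics/crop0.png",np.vstack([np.hstack([a,b]),np.hstack([c,d])]))
a=cv2.resize(s[120:210,260:380],(400,300),interpolation=cv2.INTER_CUBIC)
b=cv2.resize(t[150:270,270:430],(400,300),interpolation=cv2.INTER_CUBIC)
c=cv2.resize(t[180:231,310:378],(400,300),interpolation=cv2.INTER_CUBIC)
d=cv2.resize(s[130:175,295:355],(400,300),interpolation=cv2.INTER_CUBIC)
cv2.imwrite("pics/crop1.png",np.vstack([np.hstack([a,b]),np.hstack([d,c])]))
E
```

```text
(no output)
```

View pics/crop0.png

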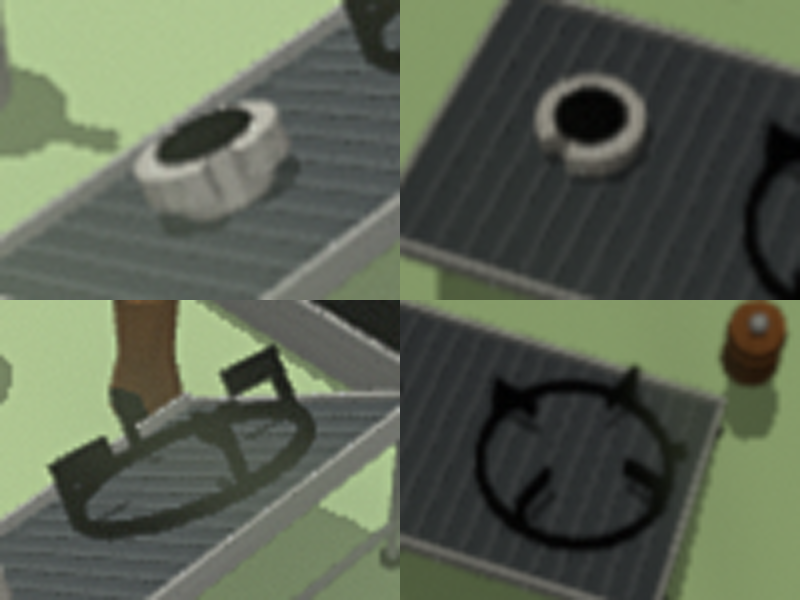

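View pics/crop1.png

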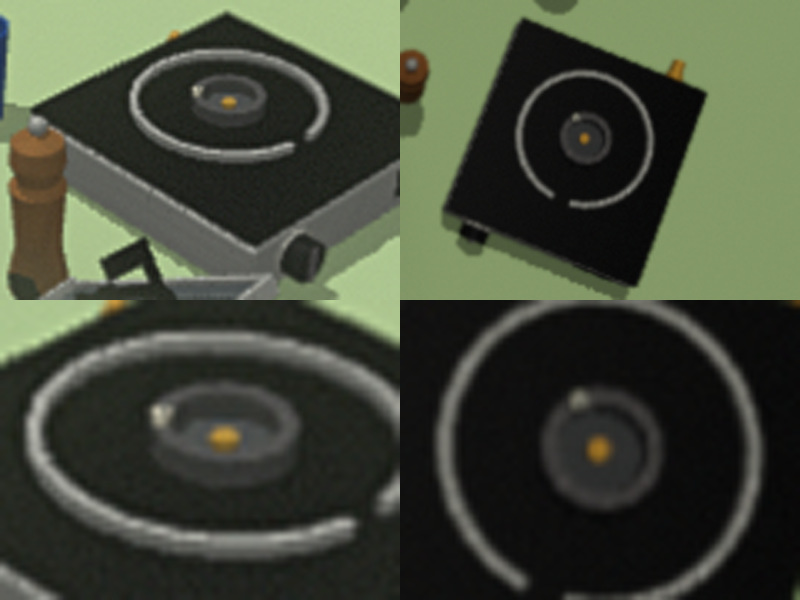

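The crop confirms it: pale aluminium crown with black cap, notch towards top pixel ≈(166,195). The support's lug shows at top ≈(255,207). The hob's slot gap is at top ≈(332,230), and the igniter's white tip is at top ≈(340,197). Next I measure the poses.

```bash
cat > h.py <<'E'
import numpy as np, cv2
from scipy.optimize import least_squares
from rig import *
P={n:{k:np.asarray(v,float) for k,v in camera_params(n).items()} for n in("side","top")}
def rays(n,uv):
    p=P[n]; q=cv2.undistortPoints(np.asarray(uv,float).reshape(-1,1,2),p["K"],p["dist"]).reshape(-1,2)
    return np.c_[q,np.ones(len(q))]@p["rotation"].T
def cast(n,uv,p0,nrm):
    c=P[n]["position"]; r=rays(n,uv); t=((p0-c)@nrm)/(r@nrm); return c+r*t[:,None]
def castz(n,uv,z): return cast(n,uv,np.array([0,0,z]),np.array([0,0,1.]))
def proj(n,X):
    p=P[n]; R=p["rotation"].T; rv,_=cv2.Rodrigues(R)
    return cv2.projectPoints(np.asarray(X,float).reshape(-1,1,3),rv,-R@p["position"],p["K"],p["dist"])[0].reshape(-1,2)
def circ(xy,r=None):
    m=xy.mean(0); r0=r or np.linalg.norm(xy-m,axis=1).mean()
    f=(lambda q:np.linalg.norm(xy-q[:2],axis=1)-r) if r else (lambda q:np.linalg.norm(xy-q[:2],axis=1)-q[2])
    return least_squares(f,np.r_[m,r0][:2 if r else 3],loss="soft_l1",f_scale=.001)
def pts3(n,d):
    v,u=np.mgrid[:384,:512]; X=rays(n,np.c_[u.ravel(),v.ravel()].astype(float))
    z=d.ravel(); q=P[n]["position"]+X*z[:,None]; q[z==0]=np.nan; return q.reshape(384,512,3)
E
python3 - <<'E'
from h import *
D={n:np.load(f"{n}0.npz") for n in("side","top")}
for n in D:
    im=D[n]["im"];g=im.mean(2)
    roi=(slice(170,240),slice(305,385)) if n=="top" else (slice(125,180),slice(285,372))
    m=np.zeros_like(g,bool);m[roi]=g[roi]>(75 if n=="top" else 95)
    sat=im.max(2).astype(int)-im.min(2); m&=sat<40
    v,u=np.nonzero(m); X=castz(n,np.c_[u,v],.0775)
    c0=np.median(X,0)
    r=np.linalg.norm(X[:,:2]-(X[:,:2].min(0)+X[:,:2].max(0))/2,axis=1)
    k=(r>.075)&(r<.097); s=circ(X[k,:2])
    print(n,k.sum(),s.x*1000,"rms",np.std(s.fun)*1000)
    c=s.x[:2]; dd=X[:,:2]-c; rr=np.linalg.norm(dd,axis=1); a=np.degrees(np.arctan2(dd[:,1],dd[:,0]))[(rr>.078)&(rr<.094)]
    a=np.sort(a); gap=np.diff(np.r_[a,a[0]+360]); i=gap.argmax(); print("gap",a[i],gap[i],"mid",a[i]+gap[i]/2)
    # igniter tip
    v,u=np.nonzero((g>g[roi].min()+0)&(np.abs(np.indices(g.shape)[0]-proj(n,[*c,.09])[0,1])<14)&(np.abs(np.indices(g.shape)[1]-proj(n,[*c,.09])[0,0])<14)&(g>100))
    print("bright",list(zip(u,v,g[v,u].astype(int))), proj(n,[*c,.084]))
    # plate outline
    q=pts3(n,D[n]["d"]); print("plate z",np.nanmedian(q[roi][...,2]))
    zm=(np.abs(q[...,2]-.071)<.012)&(g<60); L,lab,st,ce=cv2.connectedComponentsWithStats(cv2.morphologyEx(zm.astype(np.uint8),cv2.MORPH_CLOSE,np.ones((5,5))))
    j=lab[tuple(np.round(proj(n,[c[0]-.06,c[1],.07])[0][::-1]).astype(int))]
    cn=max(cv2.findContours((lab==j).astype(np.uint8),cv2.RETR_EXTERNAL,cv2.CHAIN_APPROX_NONE)[0],key=cv2.contourArea)
    Y=castz(n,cn.reshape(-1,2),.07)[:,:2].astype(np.float32); print(j,st[j],cv2.minAreaRect(Y*1000), st[j,4])
E
```

```text
side 91 [ 495.03928379 -242.44152172   85.57986577] rms 2.379127112055796
gap 150.15302196144813 15.916593977329796 mid 158.11131895011303
bright [(np.int64(317), np.int64(135), np.int64(101)), (np.int64(318), np.int64(135), np.int64(140)), (np.int64(319), np.int64(135), np.int64(155)), (np.int64(320), np.int64(135), np.int64(155)), (np.int64(321), np.int64(135), np.int64(156)), (np.int64(322), np.int64(135), np.int64(154)), (np.int64(323), np.int64(135), np.int64(142)), (np.int64(324), np.int64(135), np.int64(139)), (np.int64(325), np.int64(135), np.int64(138)), (np.int64(326), np.int64(135), np.int64(139)), (np.int64(327), np.int64(135), np.int64(139)), (np.int64(328), np.int64(135), np.int64(137)), (np.int64(329), np.int64(135), np.int64(139)), (np.int64(330), np.int64(135), np.int64(138)), (np.int64(331), np.int64(135), np.int64(141)), (np.int64(332), np.int64(135), np.int64(141)), (np.int64(333), np.int64(135), np.int64(120)), (np.int64(334), np.int64(135), np.int64(111)), (np.int64(315), np.int64(136), np.int64(155)), (np.int64(316), np.int64(136), np.int64(143)), (np.int64(317
[... 2305 characters left out ...]
 np.int64(150), np.int64(132)), (np.int64(329), np.int64(150), np.int64(131)), (np.int64(330), np.int64(150), np.int64(115))] [[328.30834022 148.80753499]]
plate z 0.06898712209812086
8 [ 270  124  124   70 4349] ((481.939208984375, -234.34059143066406), (264.6849060058594, 275.3276062011719), 66.14261627197266) 4349
top 347 [ 500.61264081 -249.55132515   86.22568497] rms 2.1001767538691776
gap 146.86106530932096 17.586236553094864 mid 155.6541835858684
bright [(np.int64(340), np.int64(196), np.int64(114))] [[343.99680478 204.70515971]]
plate z 0.0693686371518143
10 [ 289  158  103  106 6720] ((481.5104064941406, -239.1565704345703), (265.9711608886719, 285.07421875), 66.43370819091797) 6720
```

```bash
cat >> h.py <<'E'
def tri(uvs):
    A=np.zeros((3,3));b=np.zeros(3)
    for n,uv in uvs.items():
        r=rays(n,[uv])[0]; r/=np.linalg.norm(r); M=np.eye(3)-np.outer(r,r); A+=M; b+=M@P[n]["position"]
    x=np.linalg.solve(A,b); return x,{n:np.round(np.asarray(uv)-proj(n,x)[0],2) for n,uv in uvs.items()}
E
python3 - <<'E'
from h import *
D={n:np.load(f"{n}0.npz") for n in("side","top")}
uvs={};big={}
for n in D:
    im=D[n]["im"].astype(float); c0=proj(n,[.499,-.246,.08])[0]; v,u=np.mgrid[:384,:512]
    near=(abs(u-c0[0])<9)&(abs(v-c0[1])<9)
    w=np.clip(im[...,0]-im[...,2]-25,0,None)*near
    uvs[n]=[(w*u).sum()/w.sum(),(w*v).sum()/w.sum()]; print(n,c0,uvs[n],(w>0).sum(),w.max())
    r=slice(int(c0[1])-14,int(c0[1])+15),slice(int(c0[0])-14,int(c0[0])+15)
    big[n]=r
    print(n,r); print(im.mean(2)[r].astype(int))
x,e=tri(uvs); print("nozzle",x,e)
for z in (.07,.075,.08): print(z,*[castz(n,[uvs[n]],z)[0,:2] for n in uvs])
E
```

```text
side [327.35738656 149.06885576] [np.float64(328.1656365883807), np.float64(150.20642768850433)] 17 100.0
side (slice(135, 164, None), slice(313, 342, None))
[[ 41  56  65  90 101 140 155 155 156 154 142 139 138 139 139 137 139 138
  141 141 120 111  83  67  63  54  41  34  30]
 [105 154 155 143 129 129 114 112 113 112 107 107 107 107 109 108 108 108
  110 115 115 121 128 135 140 141 105  66  62]
 [135 123 110 104  98 100  93  92  92  95  93  89  81  81  94  93  94  92
   93  94  95  96 103 109 113 116 122 139 139]
 [ 99  92  92  88  67  65  54  54  49  48  50  49  45  46  53  53  51  53
   54  57  60  70  78  82  91  93  99 109 117]
 [ 65  60  47  47  42  39  34  37  35  32  32  34  34  33  33  31  32  34
   34  33  36  44  47  46  55  66  79  81  91]
 [ 38  39  36  33  34  36  33  38  35  34  34  33  32  36  33  36  33  35
   35  33  34  33  33  31  35  39  46  51  58]
 [ 35  37  37  38  40  32  34  36  35  34  35  36  33  37  34  36  35  34
   34  29  33  33  36  33  31  32  32  32  36]
 [ 38  37  36  38  32  35  35  35  38  37  43  56  57  56  58  68  65  56
   47  44  41  38  33
[... 5808 characters left out ...]
  10  12  12
   12  11  10  10  12  12  12  10  12  11   9]
 [ 14  13  14  14  14  13  13  13  13  12  12  13  13  14   9   9   8   9
   12  10  10  12  12  13  12  12  12  12  12]
 [ 14  13  13  13  14  13  13  12  13  11  13  13  14  13  13  12  10  10
   12  12  13  12  12  11  12  11  11  11  11]
 [ 15  12  14  14  11  14  12  14  13  13  13  12  11  12  12  11  13  12
   11  11  12  13  12  12  12  10  12  10  11]]
nozzle [ 0.49928558 -0.25015615  0.07369527] {'side': array([0.59, 0.07]), 'top': array([-0.17, -0.52])}
0.07 [ 0.49919713 -0.25614185] [ 0.50139132 -0.25058028]
0.075 [ 0.49695029 -0.24852906] [ 0.50087681 -0.24940199]
0.08 [ 0.49470345 -0.24091628] [ 0.50036231 -0.24822369]
```

```bash
python3 - <<'E'
from h import *
D={n:np.load(f"{n}0.npz") for n in("side","top")}
# radial/edge profile: sample image along circle & radii on plane z=.078 
for n,zc in (("top",None),("side",None)):
    g=cv2.GaussianBlur(D[n]["im"].astype(np.float32).mean(2),(0,0),.6); 
    def samp(X): 
        uv=proj(n,X).astype(np.float32); return cv2.remap(g,uv[:,0].reshape(1,-1),uv[:,1].reshape(1,-1),cv2.INTER_CUBIC)[0]
    for lab,z,ra in (("rim",.078,(.074,.100)),("cup",.084,(.0275,.042))):
      c=np.array([.4995,-.25])
      for it in range(3):
        E=[]
        for a in np.radians(np.arange(0,360,4)):
            rs=np.arange(*ra,.0005); X=np.c_[c[0]+rs*np.cos(a),c[1]+rs*np.sin(a),np.full(len(rs),z)]
            p=samp(X); dp=np.gradient(p); i=dp.argmin()
            if -dp[i]>(1.5 if n=="top" else 1.2) and 0<i<len(rs)-1: E.append([*X[i,:2]])
        E=np.array(E); s=circ(E); c=s.x[:2]
      print(n,lab,len(E),np.round(s.x*1000,2),"rms",np.std(s.fun)*1000)
    th=np.arange(120,200,1.); c=np.array([.4995,-.25]); R=.086
    p=samp(np.c_[c[0]+R*np.cos(np.radians(th)),c[1]+R*np.sin(np.radians(th)),np.full(len(th),.078)])
    q=samp(np.c_[c[0]+R*np.cos(np.radians(th)),c[1]+R*np.sin(np.radians(th)),np.full(len(th),.071)])
    print(n,p[20:60].astype(int))
t=tri({"top":(339.9,196.2),"side":(318.4,146.3)});print(t)
for n,uv in(("top",(339.9,196.0)),("side",(318.6,145.9))): 
    X=castz(n,[uv],.0925)[0]; d=X[:2]-[.4995,-.25]; print(n,X,np.hypot(*d),np.degrees(np.arctan2(d[1],d[0])))
E
```

```text
top rim 87 [ 500.41 -249.18   90.36] rms 0.8166299211320519
top cup 90 [ 500.59 -249.35   33.58] rms 0.8634238979337627
top [ 98  99 101 100 100  96  85  70  52  36  26  17  15  14  13  13  13  13
  13  13  19  27  42  62  80  94  97  99  97  95  92  91  91  91  94  96
  99  99  97  94]
side rim 90 [ 496.42 -246.26   91.82] rms 2.429325923853777
side cup 90 [ 497.24 -248.51   33.71] rms 0.9220952638637118
side [109 109 106 108 110 110 104  94  81  68  55  44  36  31  29  29  30  31
  33  39  45  52  66  78  87  94 105 109 110 109 112 112 112 110 112 116
 117 116 115 117]
(array([ 0.52661308, -0.23722745,  0.08806804]), {'top': array([-0.15, -0.46]), 'side': array([0.51, 0.07])})
top [ 0.52820036 -0.23585764  0.0925    ] 0.03199557930194874 26.232191994493622
side [ 0.52310693 -0.23308184  0.0925    ] 0.02904326492323826 35.6276887797027
```

```bash
python3 - <<'E'
from h import *
D={n:np.load(f"{n}0.npz") for n in("side","top")}
# mat plane by depth, both views
for n,box in (("top",(195,240,140,250)),("side",(240,282,190,300))):
    q=pts3(n,D[n]["d"])[box[0]:box[1],box[2]:box[3]].reshape(-1,3); q=q[np.isfinite(q[:,0])&(q[:,2]>.02)]
    rng=np.random.default_rng(0); best=0
    for _ in range(500):
        a=q[rng.choice(len(q),3,False)]; nn=np.cross(a[1]-a[0],a[2]-a[0]); nn/=np.linalg.norm(nn)+1e-12
        k=abs((q-a[0])@nn)<.003
        if k.sum()>best: best=k.sum();kb=k
    c=q[kb].mean(0); nn=np.linalg.svd(q[kb]-c)[2][2]; nn*=np.sign(nn[2])
    print(n,best,len(q),c,nn,"tilt",np.degrees(np.arccos(nn[2])),"az of normal",np.degrees(np.arctan2(nn[1],nn[0])))
# frame corners in top image
im=D["top"]["im"]; print()
s=cv2.resize(im[155:255,120:280],(800,500),interpolation=cv2.INTER_CUBIC); cv2.imwrite("pics/rk.png",s[...,::-1])
s=cv2.resize(D["side"]["im"][185:345,160:360],(800,640),interpolation=cv2.INTER_CUBIC)[:600]; cv2.imwrite("pics/rks.png",s[...,::-1])
E
```

```text
top 2979 4144 [0.48060616 0.21282128 0.10446952] [ 0.4817009  -0.16192572  0.86124579] tilt 30.54325113120916 az of normal -18.58028003889524
side 2186 3204 [0.51921292 0.29416112 0.09852381] [ 0.47157568 -0.1666428   0.86593681] tilt 30.010150893630925 az of normal -19.462107006268305
```

View pics/rk.png

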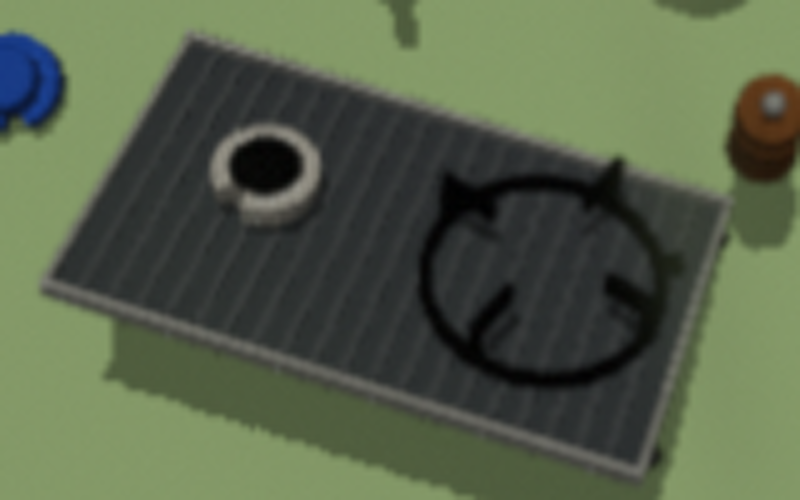

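View pics/rks.png

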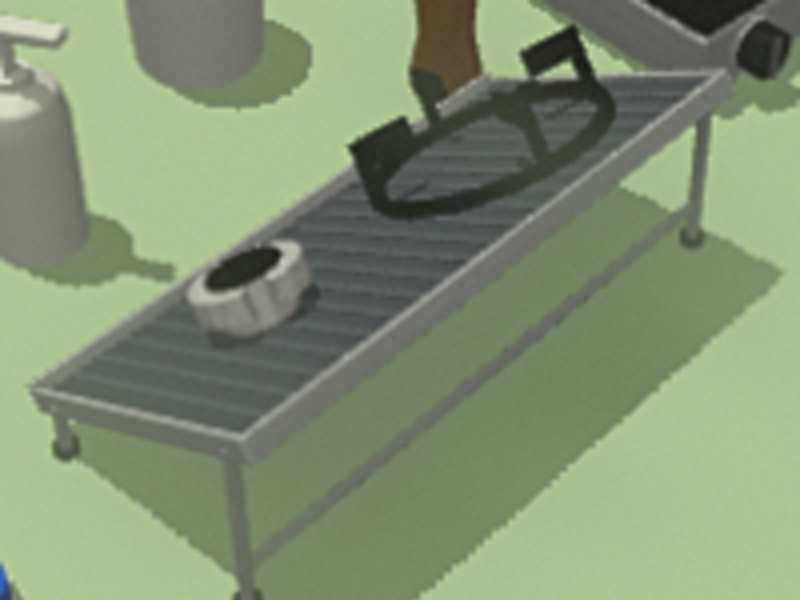

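```bash
cat >> h.py <<'E'
def rackR(az): # az = azimuth of normal (horizontal part), rad
    ca,sa=np.cos(az),np.sin(az); t=np.radians(30)
    x=np.array([-ca*np.cos(t),-sa*np.cos(t),np.sin(t)]); z=np.array([ca*np.sin(t),sa*np.sin(t),np.cos(t)])
    return np.column_stack([x,np.cross(z,x),z])
E
python3 - <<'E'
from h import *
D={n:np.load(f"{n}0.npz") for n in("side","top")}
cs={"top":np.array([(191,36),(727,203),(643,472),(43,285)])/5+[120,155]-.4,
    "side":np.array([(34,387),(487,76),(730,72),(242,440)])/4+[160,185]-.375}
H=[.008,.008,.004,.004]
# order: low-left(+y), low-right(-y), up-right(-y), up-left(+y)
cs["side"]=cs["side"]
sg=np.array([(-1,1),(-1,-1),(1,-1),(1,1)])
def f(q,ns=("top","side")):
    R=rackR(q[2]); X=np.array([[s[0]*(.105+q[3]),s[1]*(.19+q[3]),h] for s,h in zip(sg,H)])@R.T+[q[0],q[1],.088]
    return np.concatenate([(proj(n,X)-cs[n]).ravel() for n in ns])
for ns in (("top",),("side",),("top","side")):
    s=least_squares(f,[.5,.2,np.radians(-19),.003],args=(ns,)); print(ns,s.x[:2],np.degrees(s.x[2]),s.x[3],np.round(s.fun,1))
np.save("rack.npy",s.x)
x=s.x;R=rackR(x[2]);o=np.array([x[0],x[1],.088])
q=pts3("top",D["top"]["d"]); 
for n,box in (("top",(195,240,140,250)),("side",(240,282,190,300))):
    L=(pts3(n,D[n]["d"])[box[0]:box[1],box[2]:box[3]].reshape(-1,3)-o)@R; k=(abs(L[:,0])<.1)&(abs(L[:,1])<.18)&(abs(L[:,2])<.01); print(n,"mat height median mm",np.median(L[k,2])*1e3)
E
```

```text
('top',) [0.51299878 0.21380633] 162.43759803873235 -0.09111757172821397 [ 12.   38.5 -36.7  22.3 -17.8 -39.6  43.3 -19.4]
('side',) [0.53021473 0.21614786] -68.55363276701242 -0.30673940779217185 [ 13.5 -23.6  20.8  58.5 -42.8  20.9  -5.4 -73.6]
('top', 'side') [0.52332079 0.2156009 ] -71.9165787043406 -0.2499625962529782 [  -5.9   30.7 -101.4   34.8   -4.3  -41.5  104.3  -36.9   46.9  -30.3
   -8.1   51.9  -58.9   26.1   17.8  -69.1]
top mat height median mm 0.06204218316003865
side mat height median mm -2.652265387684594
```

```bash
python3 - <<'E'
from h import *
D={n:np.load(f"{n}0.npz") for n in("side","top")}
cs={"top":np.array([(191,36),(727,203),(643,472),(43,285)])/5+[120,155]-.4,
    "side":np.array([(34,387),(487,76),(730,72),(242,440)])/4+[160,185]-.375}
H=[.008,.008,.004,.004]
sg=np.array([(-1,-1),(-1,1),(1,1),(1,-1)])
def f(q,ns=("top","side")):
    R=rackR(q[2]); X=np.array([[s[0]*(.105+q[3]),s[1]*(.19+q[3]),h] for s,h in zip(sg,H)])@R.T+[q[0],q[1],.088]
    return np.concatenate([(proj(n,X)-cs[n]).ravel() for n in ns])
for ns in (("top",),("side",),("top","side")):
    s=least_squares(f,[.5,.2,np.radians(-19),.003],args=(ns,)); print(ns,s.x[:2],np.degrees(s.x[2]),s.x[3],np.round(s.fun,1))
x=s.x;np.save("rack.npy",x);R=rackR(x[2]);o=np.array([x[0],x[1],.088]);n3=R[:,2]
for n,box in (("top",(195,240,140,250)),("side",(240,282,190,300))):
    L=(pts3(n,D[n]["d"])[box[0]:box[1],box[2]:box[3]].reshape(-1,3)-o)@R; k=(abs(L[:,0])<.1)&(abs(L[:,1])<.18)&(abs(L[:,2])<.01); print(n,"mat height median mm",np.median(L[k,2])*1e3)
# crown
for n,c0 in (("top",(174,189)),("side",(222,257))):
    im=D[n]["im"].astype(int);g=im.mean(2);v,u=np.mgrid[:384,:512]
    near=(abs(u-c0[0])<22)&(abs(v-c0[1])<22)
    br=near&(g>(105 if n=="top" else 115))&(im.max(2)-im.min(2)<35)
    L,lab,st,ce=cv2.connectedComponentsWithStats(br.astype(np.uint8)); j=1+st[1:,4].argmax()
    cn=max(cv2.findContours((lab==j).astype(np.uint8),cv2.RETR_EXTERNAL,cv2.CHAIN_APPROX_NONE)[0],key=cv2.contourArea)
    hull=np.zeros_like(br,np.uint8);cv2.drawContours(hull,[cv2.convexHull(cn)],-1,1,-1)
    cap=(hull>0)&(g<(60 if n=="top" else 70)); L,lab2,st2,ce2=cv2.connectedComponentsWithStats(cap.astype(np.uint8)); k=1+st2[1:,4].argmax()
    X=(cast(n,[ce2[k]],o+n3*.033,n3)-o)@R
    vv,uu=np.nonzero(lab2==k);Y=((cast(n,np.c_[uu,vv],o+n3*.033,n3)-o)@R)[:,:2]
    print(n,st[j],"cap px",ce2[k],st2[k,4],"local mm",X*1e3,"diam",np.ptp(Y,axis=0)*1e3)
E
```

```text
('top',) [0.51352949 0.21607825] -18.511102509409767 0.0023092019897885106 [-0.4  0.1  0.3 -0.3 -0.3  0.3  0.5 -0.1]
('side',) [0.51062739 0.21956711] -18.879642896174275 0.0036176012919177758 [-0.3 -0.3  0.4 -0.3 -0.5  0.1  0.3  0.4]
('top', 'side') [0.51204421 0.21780866] -18.696065370452427 0.0032318630657652337 [-0.9  0.1  0.1  0.2 -0.9  1.4 -0.5  0.3 -0.1 -0.9 -0.  -0.8 -1.2 -0.6
  0.5 -0.5]
top mat height median mm 0.283006123487221
side mat height median mm 0.06710414517410587
top [162 180  22  17 118] cap px [172.54263566 187.73643411] 129 local mm [[ -8.29404093 -93.57773382  33.        ]] diam [43.76583292 43.93760823]
side [201 236  36  32 412] cap px [220.42201835 251.5412844 ] 109 local mm [[ -4.42460619 -94.2041092   33.        ]] diam [46.60730869 39.90162377]
```

```bash
cat >> h.py <<'E'
def sampler(g,n):
    return lambda X:(lambda uv:cv2.remap(g.astype(np.float32),uv[:,0].reshape(1,-1).astype(np.float32),uv[:,1].reshape(1,-1).astype(np.float32),cv2.INTER_CUBIC)[0])(proj(n,X))
def edgecirc(g,n,o,R,h,c,ra,sign,rfix=None,angs=range(0,360,5),it=4,minslope=1.0):
    """circle in plane z=h of frame (o,R): radial edge of sign, returns fit"""
    S=sampler(cv2.GaussianBlur(g.astype(np.float32),(0,0),.5),n); c=np.array(c,float)
    for _ in range(it):
        E=[]
        for a in np.radians(list(angs)):
            rs=np.arange(ra[0],ra[1],.0005); L=np.c_[c[0]+rs*np.cos(a),c[1]+rs*np.sin(a),np.full(len(rs),h)]
            dp=np.gradient(S(L@R.T+o))*sign; i=dp.argmax()
            if dp[i]>minslope and 0<i<len(rs)-1: E.append(L[i,:2])
        E=np.array(E); s=circ(E,rfix); c=s.x[:2]
    return s.x,len(E),np.std(s.fun),E
E
python3 - <<'E'
from h import *
D={n:np.load(f"{n}0.npz") for n in("side","top")}
x=np.load("rack.npy");R=rackR(x[2]);o=np.array([x[0],x[1],.088]);n3=R[:,2]
C=[]
for n in("top","side"):
    g=D[n]["im"].mean(2)
    r,k,sd,E=edgecirc(g,n,o,R,.033,(-.006,-.094),(.015,.031),+1,it=6)
    print(n,"cap",r*1e3,k,sd*1e3)
    rb,k,sd,E=edgecirc(g,n,o,R,.029,(-.006,-.094),(.027,.042),-1,angs=range(120,300,5) if n=="top" else range(0,360,5))
    print(n,"band",rb*1e3,k,sd*1e3)
    C.append(r[:2]); S=sampler(cv2.GaussianBlur(g.astype(np.float32),(0,0),.4),n)
    th=np.arange(0,360,3)
    p=np.mean([S(np.c_[r[0]+q*np.cos(np.radians(th)),r[1]+q*np.sin(np.radians(th)),np.full(len(th),.029)]@R.T+o) for q in (.027,.029,.031)],0)
    print(list(zip(th.tolist(),p.astype(int).tolist())))
    # camera direction
print(C)
E
```

```text
top cap [ -8.92766361 -93.44628752  23.04513241] 72 0.9723355841150323
top band [-11.24193111 -94.37871824  34.04099464] 36 1.0642423910146805
[(0, 127), (3, 129), (6, 128), (9, 128), (12, 128), (15, 128), (18, 128), (21, 128), (24, 128), (27, 129), (30, 131), (33, 130), (36, 128), (39, 126), (42, 128), (45, 128), (48, 128), (51, 126), (54, 125), (57, 126), (60, 129), (63, 132), (66, 134), (69, 134), (72, 132), (75, 132), (78, 132), (81, 131), (84, 133), (87, 133), (90, 132), (93, 132), (96, 131), (99, 132), (102, 132), (105, 132), (108, 132), (111, 133), (114, 133), (117, 134), (120, 134), (123, 135), (126, 134), (129, 132), (132, 130), (135, 130), (138, 127), (141, 126), (144, 126), (147, 125), (150, 123), (153, 121), (156, 118), (159, 117), (162, 120), (165, 123), (168, 122), (171, 119), (174, 115), (177, 114), (180, 115), (183, 113), (186, 112), (189, 107), (192, 102), (195, 97), (198, 97), (201, 97), (204, 97), (207, 98), (210, 96), (213, 95), (216, 101), (219, 109), (222, 114), (225, 114), (228, 115), (231, 117), (234, 121), (237, 123), (240, 120), (243, 117), (246, 116), (249,
[... 1313 characters left out ...]
112), (204, 129), (207, 144), (210, 158), (213, 168), (216, 173), (219, 178), (222, 179), (225, 179), (228, 179), (231, 178), (234, 177), (237, 176), (240, 175), (243, 174), (246, 173), (249, 172), (252, 170), (255, 167), (258, 165), (261, 162), (264, 160), (267, 157), (270, 156), (273, 155), (276, 155), (279, 156), (282, 156), (285, 155), (288, 155), (291, 154), (294, 152), (297, 151), (300, 152), (303, 152), (306, 152), (309, 153), (312, 154), (315, 155), (318, 144), (321, 124), (324, 111), (327, 117), (330, 133), (333, 138), (336, 137), (339, 135), (342, 136), (345, 131), (348, 121), (351, 113), (354, 119), (357, 135)]
[array([-0.00892766, -0.09344629]), array([-0.00429017, -0.09554579])]
```

```bash
python3 - <<'E'
from h import *
D={n:np.load(f"{n}0.npz") for n in("side","top")}
x=np.load("rack.npy");R=rackR(x[2]);o=np.array([x[0],x[1],.088]);n3=R[:,2]
q=proj("top",[o+R@np.array([0,.08,.008])])[0]; print(q)
c={"top":np.array([0.0,.085])}
uv=(228.5,210.5); c0=((cast("top",[uv],o+n3*.008,n3)-o)@R)[0,:2]; print(c0)
for n in("top","side"):
    g=D[n]["im"].mean(2)
    for lab,ra,sg in(("inner",(.064,.078),-1),("outer",(.0745,.088),1)):
        h=.008
        r,k,sd,E=edgecirc(g,n,o,R,h,c0,ra,sg,it=6,angs=range(0,360,3))
        print(n,lab,r*1e3,k,sd*1e3)
    g2=cv2.GaussianBlur(g.astype(np.float32),(0,0),.4);S=sampler(g2,n)
    cc=np.load("sc.npy") if n!="top" else r[:2]; 
    if n=="top": np.save("sc.npy",cc)
    th=np.arange(0,360,3)
    p=np.mean([S(np.c_[cc[0]+w*np.cos(np.radians(th)),cc[1]+w*np.sin(np.radians(th)),np.full(len(th),.008)]@R.T+o) for w in (.0855,.0875,.0895)],0)
    print(list(zip(th.tolist(),p.astype(int).tolist())))
E
```

```text
[222.89094756 210.46004259]
[-0.00628709  0.0968066 ]
top inner [-6.98009313 95.6552127  69.93551643] 110 1.5118986864567963
top outer [-8.17493035 95.85421931 81.46734531] 110 1.4242448865201134
[(0, 51), (3, 44), (6, 42), (9, 48), (12, 51), (15, 40), (18, 43), (21, 43), (24, 50), (27, 47), (30, 43), (33, 43), (36, 45), (39, 51), (42, 47), (45, 44), (48, 44), (51, 44), (54, 50), (57, 54), (60, 54), (63, 51), (66, 49), (69, 48), (72, 48), (75, 48), (78, 48), (81, 50), (84, 53), (87, 53), (90, 53), (93, 53), (96, 54), (99, 54), (102, 54), (105, 55), (108, 54), (111, 45), (114, 34), (117, 31), (120, 31), (123, 41), (126, 53), (129, 54), (132, 54), (135, 55), (138, 58), (141, 59), (144, 54), (147, 50), (150, 50), (153, 53), (156, 53), (159, 41), (162, 30), (165, 16), (168, 10), (171, 9), (174, 26), (177, 42), (180, 47), (183, 44), (186, 44), (189, 44), (192, 49), (195, 49), (198, 44), (201, 44), (204, 49), (207, 50), (210, 46), (213, 43), (216, 42), (219, 48), (222, 49), (225, 46), (228, 43), (231, 36), (234, 19), (237, 4), (240, 1), (243, 2), (246, 7), (249, 23), (252, 38), (255, 44), 
[... 1112 characters left out ...]
, 115), (171, 95), (174, 48), (177, 49), (180, 47), (183, 47), (186, 46), (189, 43), (192, 43), (195, 42), (198, 42), (201, 42), (204, 40), (207, 41), (210, 57), (213, 81), (216, 86), (219, 77), (222, 75), (225, 83), (228, 88), (231, 92), (234, 93), (237, 87), (240, 81), (243, 81), (246, 83), (249, 84), (252, 86), (255, 88), (258, 85), (261, 79), (264, 72), (267, 60), (270, 50), (273, 44), (276, 39), (279, 37), (282, 35), (285, 35), (288, 36), (291, 37), (294, 35), (297, 36), (300, 37), (303, 37), (306, 39), (309, 42), (312, 43), (315, 44), (318, 46), (321, 52), (324, 53), (327, 56), (330, 56), (333, 59), (336, 61), (339, 62), (342, 60), (345, 61), (348, 62), (351, 61), (354, 61), (357, 60)]
```

```bash
cat >> h.py <<'E'
def tool(xd,zd):
    xd=xd/np.linalg.norm(xd); zd=zd-xd*(zd@xd); zd=zd/np.linalg.norm(zd); return np.column_stack([xd,np.cross(zd,xd),zd])
BX=np.array([.4993,-.2493]); YAW=np.radians(-24.0)
def rz(a): c,s=np.cos(a),np.sin(a); return np.array([[c,-s,0],[s,c,0],[0,0,1.]])
_x=np.load("rack.npy"); RK=rackR(_x[2]); RO=np.array([_x[0],_x[1],.088])
CR=(RO+RK@np.array([-.0092,-.0938,0]), RK@rz(np.radians(336.7)))   # crown pose on rack
SU=(RO+RK@np.array([-.0076,.0958,0]), RK@rz(np.radians(117.0)))    # support pose on rack
CH=(np.array([*BX,.071]), rz(YAW+np.radians(50)))
SH=(np.array([*BX,.070]), rz(YAW+np.pi))
E
python3 - <<'E'
from h import *
print("crown",CR[0],"supp",SU[0],sense()["time_s"])
D=np.load("top0.npz"); print("mill",castz("top",[(273.5,176.5)],.17), castz("side",[(271,158)],.17))
def ik(p,Rt):
    q=inverse_kinematics(p,Rt); return q
lim=np.array([[-2.59,2.59],[-.33,1.99],[-1.39,1.29],[.1,2.45],[-1.04,4.18],[.21,1.99],[-2.66,2.66]])
def marg(q): return None if q is None else round(float(np.min(np.minimum(q-lim[:,0],lim[:,1]-q))),2)
for b in range(-180,180,20):
    r=[]
    zl=np.array([np.cos(np.radians(b)),np.sin(np.radians(b)),0]); h=.0225
    for T in (CR,CH):
        Rt=tool(-T[1][:,2],T[1]@zl); gp=T[0]+T[1]@[0,0,h]
        for up in (0,.12): r.append(marg(ik(gp-Rt[:,0]*.006+T[1][:,2]*up,Rt)))
    print("crown b",b,r)
for f in (45,-45,135,-135):
  for fl in (0,180):
    r=[];ang=np.radians(f); zl=np.array([np.cos(ang+np.pi/2+np.radians(fl)),np.sin(ang+np.pi/2+np.radians(fl)),0])
    for T in (SU,SH):
        Rt=tool(-T[1][:,2],T[1]@zl); gp=T[0]+T[1]@[.062*np.cos(ang),.062*np.sin(ang),.040]
        for up in (0,.12): r.append(marg(ik(gp-Rt[:,0]*.006+T[1][:,2]*up,Rt)))
    print("supp",f,fl,r,(SU[0]+SU[1]@[.062*np.cos(ang),.062*np.sin(ang),.040]))
print(sense()["time_s"])
E
```

```text
crown [0.54965862 0.30410511 0.0834    ] supp [0.4875702  0.12495403 0.0842    ] 0.1
mill [[ 0.58254327 -0.01992128  0.17      ]] [[ 0.57794709 -0.00807236  0.17      ]]
crown b -180 [0.57, 0.44, 0.39, 0.35]
crown b -160 [0.52, 0.43, 0.49, 0.6]
crown b -140 [0.48, 0.43, 0.5, 0.6]
crown b -120 [0.45, 0.43, 0.5, 0.6]
crown b -100 [0.42, 0.42, 0.51, 0.61]
crown b -80 [0.4, 0.41, 0.51, 0.61]
crown b -60 [0.41, 0.4, 0.51, 0.61]
crown b -40 [0.38, 0.33, 0.51, 0.62]
crown b -20 [0.2, 0.2, 0.52, 0.62]
crown b 0 [0.2, 0.2, 0.52, 0.62]
crown b 20 [0.2, 0.2, 0.52, 0.62]
crown b 40 [0.2, 0.2, 0.52, 0.62]
crown b 60 [0.04, 0.04, 0.52, 0.63]
crown b 80 [0.16, 0.12, 0.21, 0.22]
crown b 100 [0.38, 0.29, 0.21, 0.22]
crown b 120 [0.3, 0.29, 0.21, 0.22]
crown b 140 [0.6, 0.45, 0.18, 0.17]
crown b 160 [0.6, 0.44, 0.09, 0.02]
supp 45 0 [0.52, 0.4, 0.42, 0.54] [0.54874446 0.08402602 0.08935826]
supp 45 180 [0.27, 0.27, 0.21, 0.22] [0.54874446 0.08402602 0.08935826]
supp -45 0 [0.64, 0.48, 0.18, 0.15] [0.47189689 0.06800765 0.12842054]
supp -45 180 [0.21, 0.21, 0.43, 0.54] [0.47189689 0.06800765 0.12842054]
supp 135 0 [0.2, 0.21, 0.64, 0.74] [0.54113281 0.1690785  0.10926149]
supp 135 180 [0.7, 0.46, 0.41, 0.37] [0.54113281 0.1690785  0.10926149]
supp -135 0 [0.11, 0.12, 0.21, 0.21] [0.46428524 0.15306013 0.14832377]
supp -135 180 [0.46, 0.46, 0.61, 0.72] [0.46428524 0.15306013 0.14832377]
0.1
```

```bash
cat >> h.py <<'E'
def grasp(T,off,h,jaw,dz=0):
    """tool pose for nominal grasp point at local (off,h), jaw = local angle rad; dz retreat along part z"""
    Rt=tool(-T[1][:,2],T[1]@np.array([np.cos(jaw),np.sin(jaw),0])); gp=T[0]+T[1]@np.array([off[0],off[1],h+dz]); return gp-Rt[:,0]*.006,Rt
def snap(tag):
    out={}
    for n in("side","top"):
        im,d=camera(n); cv2.imwrite(f"pics/{n}_{tag}.png",im[...,::-1]); np.savez(f"{n}_{tag}.npz",im=im,d=d); out[n]=(im,d)
    return out
E
python3 - <<'E'
from h import *
p,Rt=grasp(CR,(0,0),.0225,np.radians(-95),.12)
Rd=tool(np.array([0,0,-1.]),np.array([.5,-.85,0]))
t0=sense()["time_s"]
movep([.5,.02,.38],tool(np.array([0,0,-1.]),Rt[:,2])); print(sense()["time_s"]-t0)
movep(p,Rt); s=sense(); print(s["time_s"]-t0,p,s["position"],s["finger_gap"],s["joint_pos"])
snap("h1")
E
```

```text
2.675
3.9332999999999996 [0.61999062 0.28030442 0.21200477] [0.62078298 0.27936077 0.21341335] 0.08552319471118056 [ 0.16203567  0.95389263 -1.06216695  1.24779764  0.3354279   1.59305085
 -0.05173229]
```

View pics/side_h1.png

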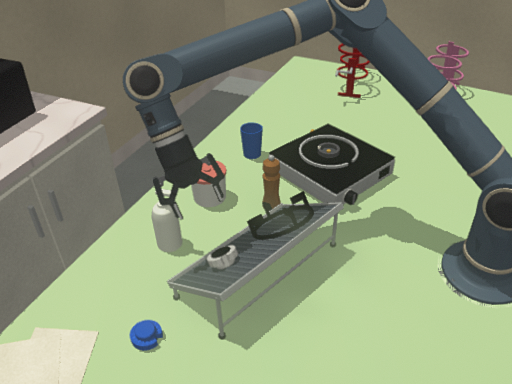

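View pics/top_h1.png

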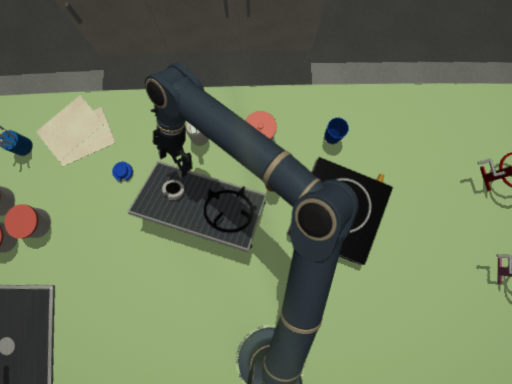

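The gripper (open) hovers above the crown at side ≈(195,195); its fingertips sit near side (178,215) and (222,200). The soap pump is close by in the image, so I check that distance and the fingertip length from depth.

```bash
python3 - <<'E'
from h import *
s=sense(); R=s["tcp_rot"];p=s["position"]
print("soap",castz("top",[(196,127)],.17),castz("side",[(164,194)],.165),"tub",castz("top",[(261,127)],.103))
for n in("side","top"):
    D=np.load(f"{n}_h1.npz"); q=pts3(n,D["d"]); L=(q-p)@R
    k=(np.abs(L[...,2])<.07)&(np.abs(L[...,1])<.03)&(L[...,0]>-.06)&(L[...,0]<.05)
    X=L[k]; print(n,k.sum())
    for sg in(1,-1):
        Y=X[(X[:,2]*sg>.03)]; 
        if len(Y): print(sg,"x max",np.sort(Y[:,0])[-6:]*1e3,"z rng",Y[:,2].min(),Y[:,2].max(), "tipz",Y[Y[:,0]>np.sort(Y[:,0])[-6]][:,2],"y",Y[:,1].min(),Y[:,1].max())
im=cv2.imread("pics/side_h1.png")[140:240,120:250]; cv2.imwrite("pics/gr.png",cv2.resize(im,(780,600),interpolation=cv2.INTER_CUBIC))
E
```

```text
soap [[0.74421295 0.21534656 0.17      ]] [[0.7513251  0.22918051 0.165     ]] tub [[0.7607638  0.01251431 0.103     ]]
side 775
1 x max [ 9.00709764 10.07741044 10.74334137 11.03365833 12.30521971 12.96487294] z rng 0.030418167329120668 0.06971594458514542 tipz [0.04243993 0.04489985 0.04299915 0.04795622 0.0459844 ] y -0.012911635700640566 0.021910880172917157
-1 x max [ 8.71653504  9.41621194 10.52829217 10.74307535 11.04610745 13.19562926] z rng -0.06999966266506749 -0.03021682723648853 tipz [-0.04628166 -0.04831502 -0.04346487 -0.04535492 -0.04752893] y -0.015301106153056989 0.02254260501587937
top 262
1 x max [10.60686012 11.28816661 12.17687177 12.80723212 14.14116688 15.1405545 ] z rng 0.03068915160373403 0.06896587377277723 tipz [0.04504934 0.04383717 0.04395083 0.04353858 0.04392634] y -0.01267657669363256 0.016925164834195
-1 x max [ 3.80125527  3.81962996  6.97885158  8.24260033 11.19938696 13.09963802] z rng -0.06972860157453442 -0.03053449990746523 tipz [-0.05560134 -0.04559611 -0.04948161 -0.04947171 -0.05012606] y -0.008875485907282972 0.01751728684645369
```

View pics/gr.png

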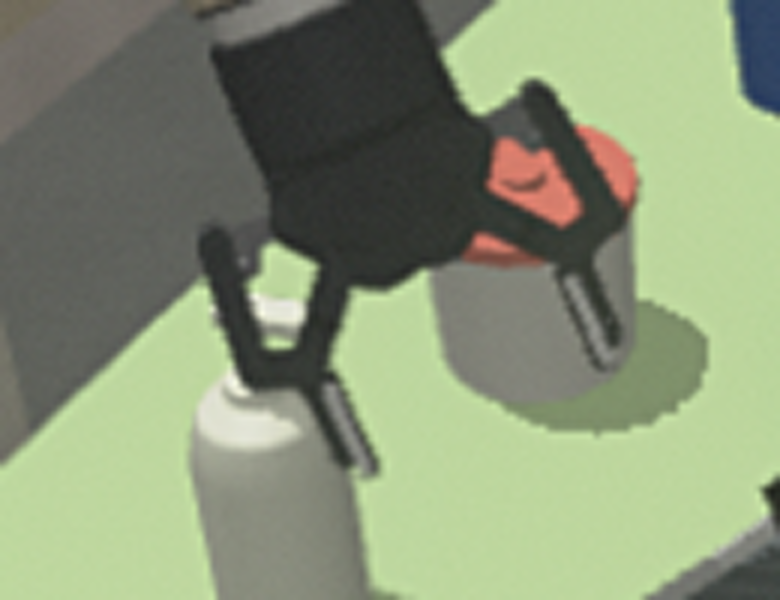

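Open fingertips stand 12–13 mm ahead of the TCP, so about 17 mm at a 68 mm gap. I'll grip the band only from about 15 mm up so the fingers stay above the cup's rim when placing.

```bash
python3 - <<'E'
from h import *
j=np.radians(-95)
p,Rt=grasp(CR,(0,0),.0315-.006,j,0)
t0=sense()["time_s"]
print(move_l(p,Rt,feed=.1,until_force=10)); s=sense(); print(s["time_s"],p,s["position"],s["wrist_force"])
sleep(.2); s=sense(); print(s["position"]-p,s["wrist_force"])
snap("g1")
E
python3 - <<'E'
import cv2
a=cv2.imread("pics/side_g1.png")[200:290,170:290]; b=cv2.imread("pics/top_g1.png")[140:230,115:235]
import numpy as np
cv2.imwrite("pics/g1c.png",np.hstack([cv2.resize(a,(400,300),interpolation=2),cv2.resize(b,(400,300),interpolation=2)]))
E
```

```text
False
5.45 [0.56457753 0.29905648 0.1106798 ] [0.56517286 0.29923022 0.11131528] [ 0.1846422   0.02848002 -0.26963456]
[3.31035380e-04 4.06681476e-05 3.85678900e-04] [0.32216499 0.16157285 0.49937892]
```

View pics/g1c.png

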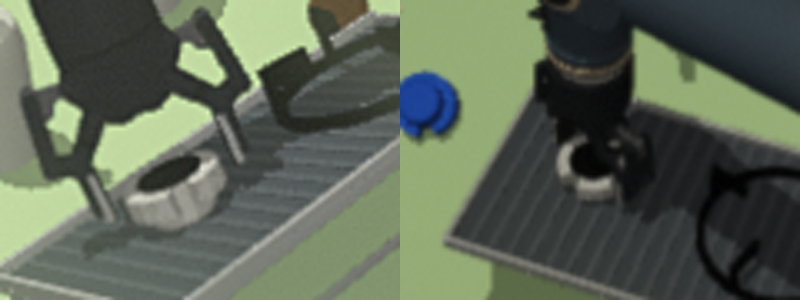

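The fingers straddle the crown at side-crop (105,215) and (237,155), with the band between them. Closing now.

```bash
python3 - <<'E'
from h import *
command_gripper(.05,newtons=60); s=sense(); print(s["time_s"],s["finger_gap"],s["wrist_force"],s["position"])
p=s["position"];n3=RK[:,2]
move_l(p+n3*.05,feed=.12); s=sense(); print(s["finger_gap"],s["wrist_force"])
move_l(s["position"]+np.array([-.06,0,.17]),feed=.25); s=sense(); print(s["time_s"],s["position"],s["finger_gap"],s["wrist_force"])
E
```

```text
6.0583 0.06642802249729042 [ 2.7426348  -0.79485024  2.70276359] [0.56538257 0.29900868 0.11114767]
0.06587410706650475 [-0.44165405  0.56928827 -2.4589245 ]
7.5 [0.52874654 0.28980139 0.32150377] 0.06641593121763592 [ 1.14074589 -0.7176353  -2.81310904]
```

```bash
python3 - <<'E'
from h import *
j=np.radians(-95)
p,Rt=grasp(CH,(0,0),.0315-.006,j,.0)
t=sense()["time_s"]
movep(p+np.array([0,0,.22]),Rt); s=sense(); print(s["time_s"]-t,s["position"]-p)
move_l(p+np.array([0,0,.045]),Rt,feed=.2); sleep(.2); s=sense(); print(s["time_s"],s["position"]-p,s["finger_gap"],s["wrist_force"],s["joint_pos"])
snap("h2")
E
cat > crop.py <<'E'
import cv2,numpy as np,sys
def crop(tag,out,sb,tb):
    a=cv2.imread(f"pics/side_{tag}.png")[sb[0]:sb[0]+sb[2],sb[1]:sb[1]+int(sb[2]*4/3)]; b=cv2.imread(f"pics/top_{tag}.png")[tb[0]:tb[0]+tb[2],tb[1]:tb[1]+int(tb[2]*4/3)]
    cv2.imwrite(f"pics/{out}.png",np.vstack([cv2.resize(a,(400,300),interpolation=2),cv2.resize(b,(400,300),interpolation=2)]))
E
python3 -c "
from crop import *
crop('h2','h2c',(80,270,100),(150,280,100))"
```

```text
1.9582999999999995 [0.0007495  0.00151713 0.21997881]
10.6833 [ 0.00062553 -0.00026719  0.04612048] 0.06610343025166084 [-0.10072549 -0.2618973  -0.84887661] [ 0.93783296  0.50283146 -0.72369584  1.89104164  0.41966127  0.90197027
 -1.19467974]
```

View pics/h2c.png

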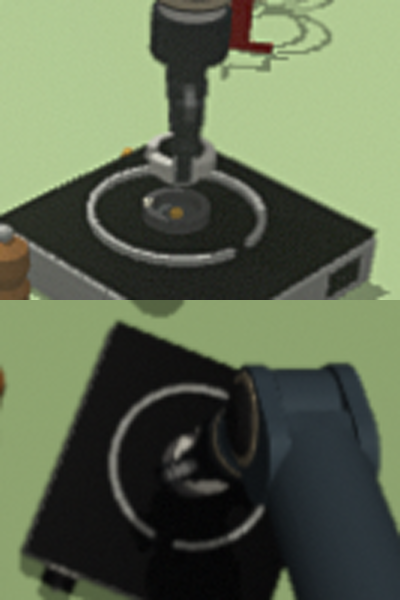

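```bash
python3 - <<'E'
from h import *
im,d=[np.load("side_h2.npz")[k] for k in("im","d")]
g=im.mean(2)
pc=proj("side",[*BX,.138])[0]; print(pc)
sub=im[int(pc[1])-22:int(pc[1])+24,int(pc[0])-34:int(pc[0])+34]
cv2.imwrite("pics/cr2.png",cv2.resize(sub[...,::-1],None,fx=11,fy=11,interpolation=cv2.INTER_NEAREST))
g=im.mean(2).astype(int)
print("cols",int(pc[0])-22); 
for v in range(int(pc[1])-14,int(pc[1])+18): print(v,g[v,int(pc[0])-22:int(pc[0])+24])
s=sense();c=s["position"][:2]
th=np.radians(np.arange(0,360,5))
for z in(.130,.146):
    uv=proj("side",np.c_[c[0]+.034*np.cos(th),c[1]+.034*np.sin(th),np.full(len(th),z)]); print(z,uv.min(0),uv.max(0))
E
```

```text
[328.84872503 131.87756154]
cols 306
117 [175 174 175 174 175 174 176 175 175 175 174 175 173 175 174 174 174 175
 177 162  70  46  42  40  42  50  60  58  56  44  36  79 146 178 177 174
 173 175 174 174 175 176 175 173 173 174]
118 [175 174 174 174 174 173 175 174 174 172 175 173 174 175 175 174 174 176
 180 163  60  46  43  41  41  51  60  58  54  41  39  80 144 179 176 174
 176 173 175 174 176 174 173 174 175 174]
119 [174 176 175 174 175 176 175 174 176 173 174 175 173 174 173 174 174 175
 178 162  63  45  43  38  46  54  59  60  54  38  40  80 144 176 177 173
 176 175 175 175 175 173 173 176 176 175]
120 [175 176 174 175 175 175 174 175 175 173 175 173 174 174 175 174 174 175
 177 161  67  49  46  45  41  48  51  51  50  37  43  91 153 178 175 174
 174 173 176 174 173 174 175 175 174 175]
121 [174 174 175 174 175 175 175 176 174 173 176 175 175 174 175 173 174 175
 178 167  93  51  44  42  40  45  45  44  40  37  42 100 158 177 177 175
 174 174 174 175 175 176 175 174 175 174]
122 [176 175 175 174 174 174 174 173 174 173 173 174 174 173 175 175 175 174
 177 165  90  44  42  40  
[... 4503 characters left out ...]
]
146 [ 35  36  38  35  37  36  37  36  32  36  32  80 183 140 134  63  47  50
  55  53  52  56  53  53  53  53  52  51  52  53  57  61  55  35  25  34
  30  30  32  32  30  30  32  29  29  51]
147 [ 38  38  37  39  37  35  38  36  38  34  33  69 160 149 105  51  49  52
  54  58  57  54  54  55  54  54  52  53  48  49  53  60  56  47  30  29
  31  29  28  30  33  35  32  29  31  35]
148 [ 35  35  35  37  39  34  39  38  38  34  31  61 132 127  74  49  50  62
  79  79  76  60  60  60  57  57  55  55  51  50  51  59  59  54  30  30
  28  32  30  30  29  28  28  36  34  34]
0.13 [317.1208304  128.42883957] [340.10727131 140.12944373]
0.146 [317.39031162 123.7893993 ] [340.52649569 135.37962826]
```

View pics/cr2.png

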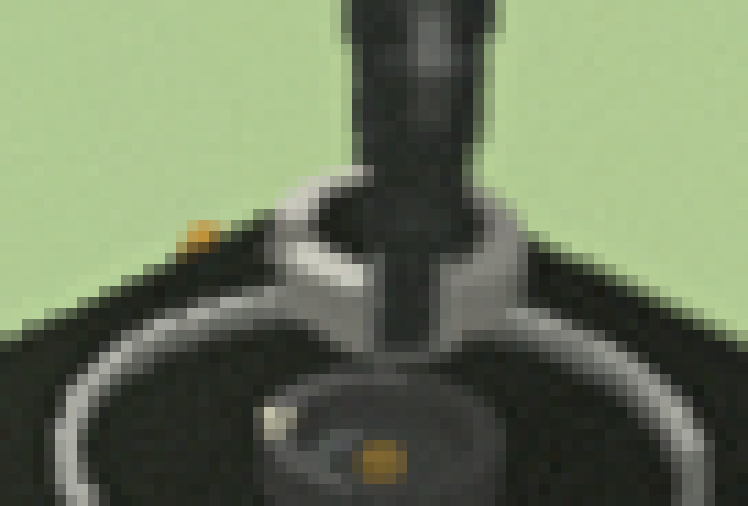

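```bash
python3 - <<'E'
from h import *
im=np.load("side_h2.npz")["im"]; g=cv2.GaussianBlur(im.mean(2).astype(np.float32),(0,0),.4)
im0=np.load("side0.npz")["im"]; g0=im0.mean(2).astype(np.float32)
def subedge(row,lo,hi,lev):
    x=np.arange(lo,hi,.1); p=np.interp(x,np.arange(512),row); s=np.sign(p-lev); i=np.nonzero(np.diff(s))[0]; return x[i]
for v in range(130,136): print(v,"L",subedge(im.mean(2)[v],314,321,80),"R",subedge(im.mean(2)[v],337,346,75))
for v in range(147,156): print(v,"cup L",subedge(g0[v],314,321,45),"R",subedge(g0[v],335,346,45))
th=np.radians(np.arange(0,360,3)); c=sense()["position"][:2]
def ext(c,r,z):
    uv=proj("side",np.c_[c[0]+r*np.cos(th),c[1]+r*np.sin(th),np.full(len(th),z)]); return uv[uv[:,0].argmin()],uv[uv[:,0].argmax()]
print("crown pred",ext(c,.034,.131),ext(c,.034,.146)); print("cup pred",ext(BX,.033,.072),ext(BX,.033,.084)); print(c-BX)
print(sense()["tcp_rot"])
E
```

```text
130 L [314.1 318.2] R [337.2]
131 L [317.8] R [341.6 342.6]
132 L [317.9] R [341.3 344.5]
133 L [318.8] R [341.2]
134 L [319.] R [341.]
135 L [315.4] R [340.7]
147 cup L [316.3] R [339.5]
148 cup L [316.4] R [339.8]
149 cup L [316.9] R [339.7]
150 cup L [317.2] R [339.4]
151 cup L [317.3] R [338.9]
152 cup L [316.8] R [338.5]
153 cup L [317.4] R [338.2]
154 cup L [318.3] R [338.1]
155 cup L [319.4] R [337.3]
crown pred (array([317.14015709, 133.56903178]), array([340.14343517, 134.49336474])) (array([317.39298587, 129.16736431]), array([340.53696851, 130.08739423]))
cup pred (array([316.55796902, 150.44887862]), array([338.36175433, 151.36161906])) (array([316.75638999, 147.0912812 ]), array([338.66588257, 148.00107524]))
[ 0.00028488 -0.00020837]
[[ 1.07340499e-03  9.33657866e-01  3.58164539e-01]
 [-8.16491053e-04  3.58165444e-01 -9.33657779e-01]
 [-9.99999091e-01  7.09754778e-04  1.14677987e-03]]
```

Relative to the cup, the held crown is aligned laterally within ≈0.1 px (crown centre u=329.65, cup 328.3, predicted 328.8 and 327.6). The notch faces the igniter, at (317,129). I'll descend slowly with a force guard.

```bash
python3 - <<'E'
from h import *
j=np.radians(-95)
p,Rt=grasp(CH,(0,0),.0315-.006,j,.0)
move_l(p+np.array([0,0,.018]),Rt,feed=.1); s=sense(); print(s["position"]-p,s["wrist_force"])
r=move_l(p+np.array([0,0,-.003]),Rt,feed=.03,until_force=5); s=sense(); print(r,s["time_s"],s["position"]-p,s["wrist_force"],s["ft_torque"])
snap("d1")
E
python3 -c "
from crop import *
crop('d1','d1c',(110,290,60),(170,300,60))"
```

```text
[-0.00028136  0.00018126  0.01746951] [ 0.4936812  -0.00348328 -2.04302447]
True 11.825 [-2.89231188e-04 -5.04410879e-05 -1.46319687e-03] [-1.58883867  0.4976337   4.72196206] [-0.10975327  0.06021601  0.0059868 ]
```

View pics/d1c.png

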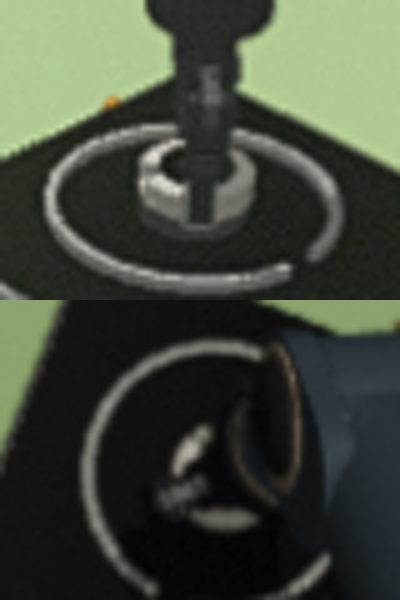

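The crown went down to 1.5 mm below the nominal height before contact, so it's in the bore. It sits flush on the cup at side-crop (195,185). Releasing and checking.

```bash
python3 - <<'E'
from h import *
command_gripper(.085); s=sense(); print(s["time_s"],s["finger_gap"],s["wrist_force"])
p=s["position"]; move_l(p+np.array([0,0,.05]),feed=.12); move_l(p+np.array([0,0,.2]),feed=.3)
pp,Rt=grasp(SU,(.062*np.cos(np.radians(-135)),.062*np.sin(np.radians(-135))),.039,np.radians(-135+90+180),.13)
q=inverse_kinematics(pp,Rt); print(q)
movep(np.array([pp[0]-.05,pp[1],max(pp[2],.33)]),Rt); s=sense(); print(s["time_s"],s["position"])
snap("c1")
E
python3 -c "
from crop import *
crop('c1','c1c',(120,290,60),(170,300,60))"
```

```text
12.2583 0.08513576903935112 [-0.01193134  0.4805874   0.07442878]
[ 0.54241236  0.83225924 -1.27519484  1.54098483  0.33587149  1.61072948
  0.1638575 ]
14.9 [0.47848839 0.13047349 0.3292353 ]
```

View pics/c1c.png

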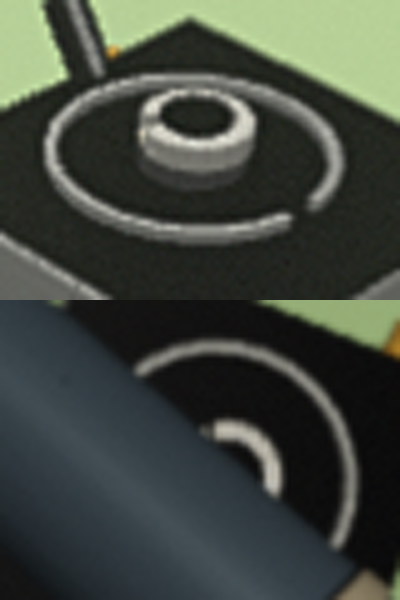

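View pics/side_c1.png

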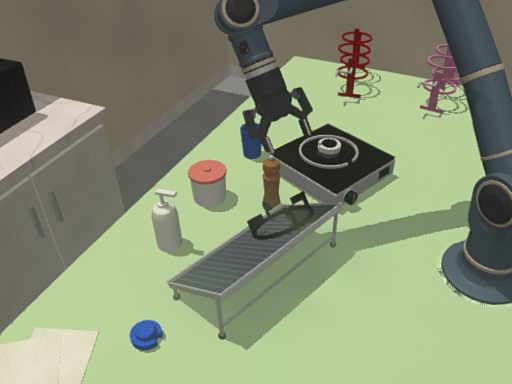

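```bash
python3 - <<'E'
from h import *
im,d=[np.load("side_c1.npz")[k] for k in("im","d")]
q=pts3("side",d); c=proj("side",[*BX,.104])[0]; print(c)
v,u=np.mgrid[:384,:512]; g=im.mean(2)
cap=(g<70)&(np.hypot(u-c[0],(v-c[1])*1.6)<9); L,lab,st,ce=cv2.connectedComponentsWithStats(cap.astype(np.uint8)); k=1+st[1:,4].argmax(); print(st[k],ce[k])
K=cv2.erode((lab==k).astype(np.uint8),np.ones((2,2)))>0
X=q[K]; print("cap z med",np.median(X[:,2]),len(X)); A=np.c_[X[:,:2]-X[:,:2].mean(0),np.ones(len(X))]; print("slope",np.linalg.lstsq(A,X[:,2],rcond=None)[0])
pl=q[(abs(v-c[1])<25)&(abs(u-c[0])<35)&(g<50)&~K]; print("plate z med",np.median(pl[:,2]))
print("cap ctr @.104",castz("side",[ce[k]],.104), "pred",BX)
r=edgecirc(g,"side",np.zeros(3),np.eye(3),.104,castz("side",[ce[k]],.104)[0,:2],(.016,.030),1); print(r[:3])
r=edgecirc(g,"side",np.zeros(3),np.eye(3),.100,castz("side",[ce[k]],.104)[0,:2],(.028,.041),-1,angs=range(-150,60,5)); print(r[:3])
g0=np.load("side0.npz")["im"].mean(2)
r=edgecirc(g0,"side",np.zeros(3),np.eye(3),.084,BX,(.028,.041),-1); print("cup",r[:3])
E
```

```text
[328.12192038 141.72182844]
[322 139  15   8  85] [328.89411765 142.87058824]
cap z med 0.1035793539611487 63
slope [0.0143537  0.01893102 0.10353525]
plate z med nan
cap ctr @.104 [[ 0.49507607 -0.24400482  0.104     ]] pred [ 0.4993 -0.2493]
(array([ 0.49478012, -0.24431523,  0.02352991]), 72, np.float64(0.0011265260408712399))
(array([ 0.49546961, -0.24734016,  0.0354461 ]), 41, np.float64(0.0014246886675065554))
cup (array([ 0.49717253, -0.24870986,  0.03353305]), 72, np.float64(0.0008333538080918867))
```

Crown home check: cap height 0.1036 m (expected 0.104), level within 0.02, and the igniter is visible in the notch at side (319,145). Now the support: I'll grip the −135° finger, well away from the mill.

```bash
python3 - <<'E'
from h import *
a=np.radians(-135); off=(.062*np.cos(a),.062*np.sin(a)); j=np.radians(-135+90+180)
command_gripper(.045)
p1,Rt=grasp(SU,off,.039,j,.08); p0,_=grasp(SU,off,.039,j,0.0)
move_l(p1,Rt,feed=.25); move_l(p0,Rt,feed=.08,until_force=8); sleep(.15); s=sense(); print(s["time_s"],s["position"]-p0,s["wrist_force"],s["finger_gap"])
snap("s1")
E
python3 -c "
from crop import *
crop('s1','s1c',(160,220,90),(150,170,100))"
```

```text
17.375 [3.86820190e-04 6.27681015e-05 3.28080097e-04] [-0.2750463  -0.82482919 -0.47121837] 0.04491021839966577
```

View pics/s1c.png

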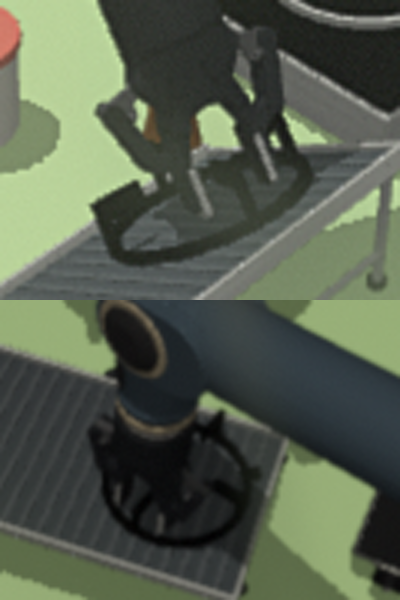

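The pads at side-crop (200,190) and (268,165) straddle the robot-side finger of the support at (235,180). Gripping and lifting.

```bash
python3 - <<'E'
from h import *
command_gripper(0.0,newtons=110); s=sense(); print(s["time_s"],s["finger_gap"],s["wrist_force"])
p=s["position"];n3=RK[:,2]
move_l(p+n3*.05,feed=.08); s=sense(); print(s["finger_gap"],s["wrist_force"],s["ft_torque"])
move_l(s["position"]+np.array([-.03,0,.2]),feed=.2); sleep(.2); s=sense(); print(s["time_s"],s["position"],s["finger_gap"],s["wrist_force"],s["ft_torque"])
snap("s2")
E
python3 -c "
from crop import *
crop('s2','s2c',(90,220,160),(150,170,120))"
```

```text
17.9167 0.005402723826774809 [ 1.15439578 -0.98895772  0.98499453]
0.005419593096726813 [ 0.43907147 -0.71142139 -4.53839499] [-0.13900672 -0.77877806 -0.01547844]
20.05 [0.46043014 0.14377672 0.39483976] 0.005389753112858474 [-0.81817347 -0.30854087 -4.30189962] [-0.14147799 -0.75256159 -0.07499106]
```

View pics/s2c.png

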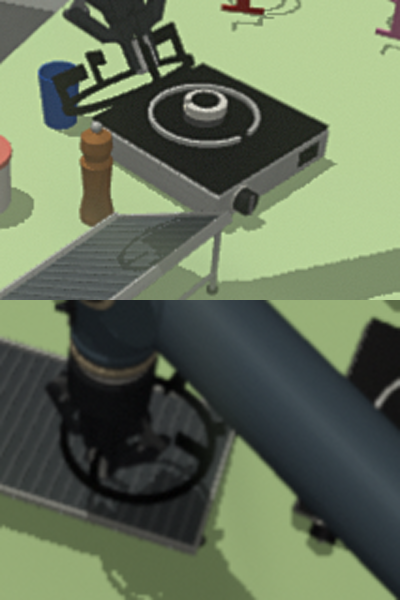

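```bash
python3 - <<'E'
from h import *
a=np.radians(-135); off=(.062*np.cos(a),.062*np.sin(a)); j=np.radians(-135+90+180)
p,Rt=grasp(SH,off,.039,j,0)
movep(p+np.array([0,0,.22]),Rt); s=sense(); print(s["time_s"],s["position"]-p)
move_l(p+np.array([0,0,.05]),Rt,feed=.2); sleep(.3); s=sense(); print(s["time_s"],s["position"]-p,s["finger_gap"],s["wrist_force"],s["ft_torque"],s["joint_pos"])
snap("s3")
E
python3 -c "
from crop import *
crop('s3','s3c',(80,260,120),(150,280,120))"
```

```text
21.6 [0.00036574 0.00181084 0.22010114]
22.9 [ 0.00030344 -0.00014332  0.05077036] 0.0050028429002925475 [ 0.15007286  0.11106141 -4.61492322] [ 0.07001937 -0.23438268  0.02564405] [ 0.90555529  0.57970282 -0.82278537  1.77181083  0.49508163  1.00862332
 -1.31232627]
```

View pics/s3c.png

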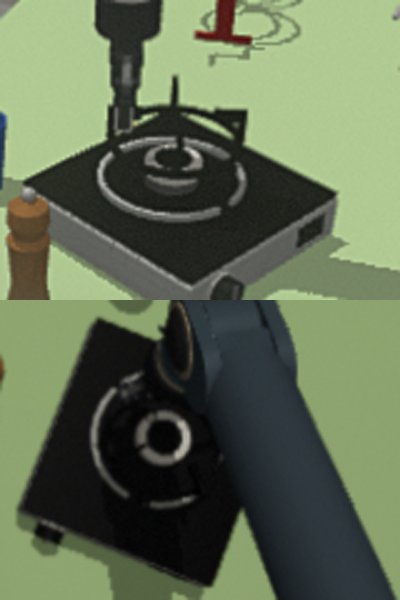

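```bash
python3 - <<'E'
from h import *
s=sense();p=s["position"];R=s["tcp_rot"]
# predicted support pose from tool
a=np.radians(-135); off=(.062*np.cos(a),.062*np.sin(a))
cp=SH[0][:2]+ (p-grasp(SH,off,.039,np.radians(135),0)[0])[:2]; zb=p[2]-.006-.039; print("pred centre",cp,"zb",zb)
for n in("side","top"):
    D=np.load(f"{n}_s3.npz"); q=pts3(n,D["d"]); g=D["im"].mean(2)
    r=np.hypot(q[...,0]-cp[0],q[...,1]-cp[1])
    k=(q[...,2]>zb-.012)&(q[...,2]<zb+.022)&(r>.066)&(r<.088)&(g<60)
    X=q[k]; print(n,k.sum(),"z med",np.median(X[:,2]))
    if len(X)<20: continue
    cc=circ(X[:,:2]); print("circle",cc.x,np.std(cc.fun))
    A=np.c_[X[:,:2]-cp,np.ones(len(X))]
    f=least_squares(lambda w:A@w-X[:,2],[0,0,zb],loss="soft_l1",f_scale=.002); print("slope",f.x,np.std(f.fun))
    # arms tops
    k=(q[...,2]>zb+.035)&(q[...,2]<zb+.06)&(r<.095)&(g<70); print("arm px",k.sum(), np.percentile(q[k][:,2],[50,90]) if k.sum() else '')
    L,lab,st,ce=cv2.connectedComponentsWithStats(k.astype(np.uint8))
    for i in range(1,L):
        if st[i,4]>6: Y=q[lab==i]; print(st[i],np.median(Y,0),np.degrees(np.arctan2(*(np.median(Y,0)[:2]-cp)[::-1])),np.percentile(Y[:,2],90))
im=cv2.imread("pics/side_s3.png")[105:175,285:378]; cv2.imwrite("pics/s3d.png",cv2.resize(im,None,fx=8,fy=8,interpolation=cv2.INTER_CUBIC)[:600,:800]*1)
im=cv2.imread("pics/top_s3.png")[165:235,300:393]; cv2.imwrite("pics/s3t.png",np.clip(cv2.resize(im,None,fx=8,fy=8,interpolation=cv2.INTER_CUBIC)[:600,:800]*2.0,0,255).astype(np.uint8))
E
```

```text
pred centre [ 0.49938202 -0.2494229 ] zb 0.12041155726030814
side 343 z med 0.12847283545792887
circle [ 0.49541822 -0.24638592  0.0762225 ] 0.0032122830014712084
slope [-0.00446366 -0.00220008  0.12832897] 0.00409899331890067
arm px 177 [0.16483673 0.17071648]
[329 111   2  10  20] [ 0.51465966 -0.29351488  0.16674062] -70.88906595966282 0.17244625322602125
[303 122   3   6  16] [ 0.56763911 -0.21968207  0.16078879] 23.543610148514023 0.16716692609427675
[307 122   5   8  34] [ 0.55005498 -0.21257962  0.16639817] 36.02013688445906 0.17509006313557485
[313 122   4   6  17] [ 0.5389793  -0.22856672  0.16309537] 27.776105787348705 0.1705115492515089
[346 124  13   6  58] [ 0.4367606  -0.26942741  0.16268564] -162.2838404207807 0.16886739809719656
[331 130   3  13  32] [ 0.47007826 -0.17956756  0.16842034] 112.75766246011263 0.17129198048657085
top 234 z med 0.12914014712794974
circle [ 0.49878666 -0.24813119  0.07581107] 0.0031149161152569005
slope [-0.00400104  0.00083228  0.12902967] 0.002978456795550419
arm px 84 [0.16875983 0.17138234]
[325 208  13   7  32] [ 0.47389945 -0.18975187  0.16968866] 113.12494918234935 0.17074365643702996
[355 215   8  13  48] [ 0.44192246 -0.27167918  0.16758167] -158.82670937847865 0.1717477352054514
```

View pics/s3d.png

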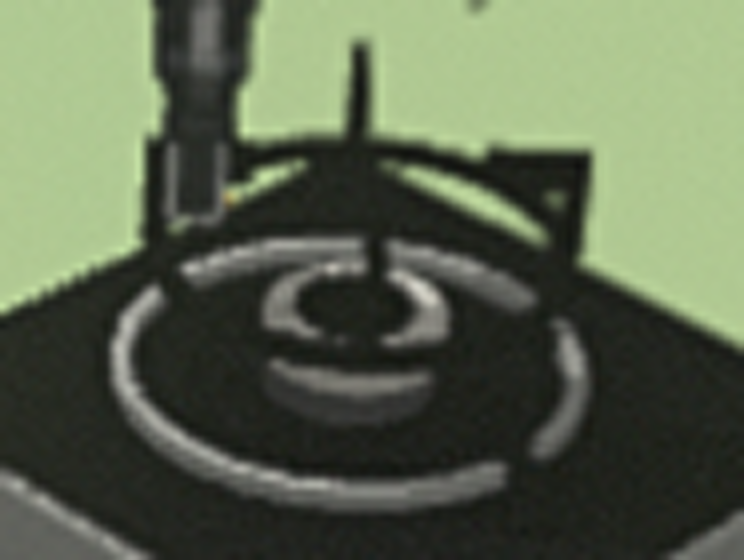

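View pics/s3t.png

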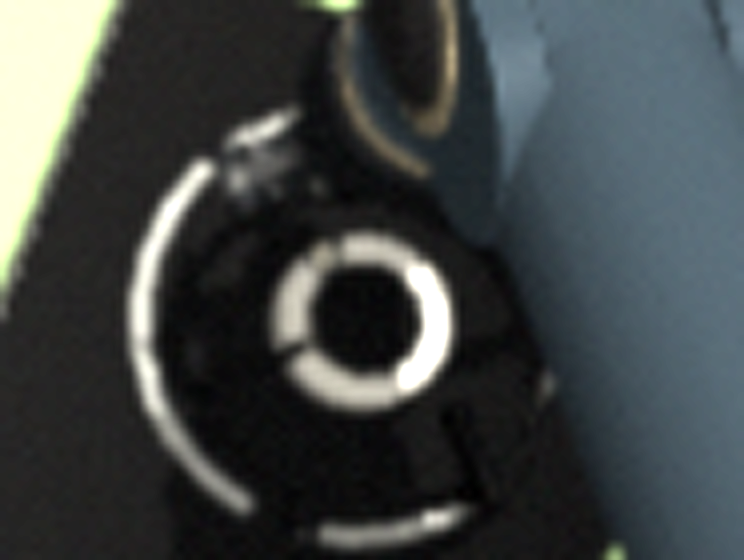

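```bash
python3 - <<'E'
from h import *
s=sense();p=s["position"]
a=np.radians(-135); off=(.062*np.cos(a),.062*np.sin(a))
cp=SH[0][:2]+(p-grasp(SH,off,.039,np.radians(135),0)[0])[:2]; zb=p[2]-.006-.039
g=np.load("side_s3.npz")["im"].mean(2); Rs=rz(YAW+np.pi)
def W(L): return proj("side",np.atleast_2d(L)@Rs.T+[*cp,zb])
def box(ang,r,h):
    c,s_=np.cos(np.radians(ang)),np.sin(np.radians(ang)); return np.array([[r*c-t*s_,r*s_+t*c,h] for t in(-.0035,.0035)])
for ang in(-135,45,135,-45):
    print(ang,"outer h48",W(box(ang,.082,.048)).round(1).tolist(),"h30",W(box(ang,.082,.030)).round(1).tolist(),"inner48",W(box(ang,.042,.048)).round(1).tolist())
th=np.radians(np.arange(0,360,2)); 
ring=W(np.c_[.08*np.cos(th),.08*np.sin(th),np.full(180,.008)]); i=ring[:,1].argmin(); print("ring far top",ring[i],"extents",ring[:,0].min(),ring[:,0].max())
def edge(row,lo,hi,lev=110):
    x=np.arange(lo,hi,.1); q=np.interp(x,np.arange(512),row); return x[np.nonzero(np.diff(np.sign(q-lev)))[0]].round(1)
for v in range(122,136): print(v,"L",edge(g[v],298,308),"R",edge(g[v],353,366))
for v in range(109,122,2): print(v,"far",edge(g[v],322,336))
for u in (318,321,324,334,337,340,343): print(u,"ring top v",edge(g[:,u],112,130),"pred",np.interp(u,ring[ring[:,1]<ring[:,1].mean()][:,0][np.argsort(ring[ring[:,1]<ring[:,1].mean()][:,0])],ring[ring[:,1]<ring[:,1].mean()][:,1][np.argsort(ring[ring[:,1]<ring[:,1].mean()][:,0])]).round(1))
for u in range(346,359,2): print(u,"arm top v",edge(g[:,u],118,128))
E
```

```text
-135 outer h48 [[301.4, 121.5], [301.4, 122.7]] h30 [[301.2, 126.9], [301.2, 128.1]] inner48 [[315.1, 121.9], [315.1, 123.0]]
45 outer h48 [[357.7, 124.2], [357.5, 123.0]] h30 [[357.1, 129.6], [356.9, 128.4]] inner48 [[344.0, 123.8], [343.8, 122.6]]
135 outer h48 [[329.5, 109.7], [327.2, 109.7]] h30 [[329.1, 114.9], [326.8, 114.9]] inner48 [[330.1, 116.0], [327.7, 115.9]]
-45 outer h48 [[329.5, 137.2], [332.0, 137.3]] h30 [[329.1, 142.8], [331.6, 142.8]] inner48 [[328.9, 130.0], [331.4, 130.1]]
ring far top [326.22072355 121.48396732] extents 301.641205224461 355.74466162199957
122 L [302.8] R []
123 L [302.5] R []
124 L [302.5] R [358.5]
125 L [302.5] R [358.5]
126 L [302.5] R [358.5]
127 L [302.5] R [358.4]
128 L [302.3] R [358.4]
129 L [302.3] R [358.3]
130 L [302.3] R [358.]
131 L [302.3] R [357.8]
132 L [302.3 306.6] R [357.6]
133 L [301.9] R [357.6]
134 L [301.9] R [357.5]
135 L [302.3] R [357.5]
109 far []
111 far [328.4 330.6]
113 far [328.4 330.8]
115 far [328.1 330.9]
117 far [327.8 330.9]
119 far [327.7 330.8]
121 far [327.2 331. ]Traceback (most recent call last):
  File "<stdin>", line 17, in <module>
  File "<stdin>", line 14, in edge
    return interp_func(x, xp, fp, left, right)
ValueError: fp and xp are not of the same length.
```

```bash
python3 - <<'E'
from h import *
s=sense();p=s["position"]
a=np.radians(-135); off=(.062*np.cos(a),.062*np.sin(a))
cp=SH[0][:2]+(p-grasp(SH,off,.039,np.radians(135),0)[0])[:2]; zb=p[2]-.006-.039
g=np.load("side_s3.npz")["im"].mean(2); Rs=rz(YAW+np.pi)
def W(L): return proj("side",np.atleast_2d(L)@Rs.T+[*cp,zb])
def edge(row,lo,hi,lev=110):
    x=np.arange(lo,hi,.1); q=np.interp(x,np.arange(len(row)),row); return x[np.nonzero(np.diff(np.sign(q-lev)))[0]].round(1)
th=np.radians(np.arange(0,360,1)); ring=W(np.c_[.08*np.cos(th),.08*np.sin(th),np.full(360,.008)]); far=ring[ring[:,1]<ring[:,1].mean()]; far=far[np.argsort(far[:,0])]
for u in (318,320,322,324,334,336,338,340,342): print(u,"ring top v",edge(g[:,u],112,130),"pred",np.interp(u-1,far[:,0],far[:,1]).round(1))
for u in range(346,359,2): print(u,"arm top v",edge(g[:,u],118,128))
print("post top far",edge(g[:,329],104,114))
# drip rim far/near edges on pictures, side0
g0=np.load("side0.npz")["im"].mean(2)
rim=proj("side",np.c_[BX[0]+.089*np.cos(th),BX[1]+.089*np.sin(th),np.full(360,.078)]); print("rim pred ext",rim.min(0),rim.max(0))
print("rim meas L",[edge(g0[v],292,304,70) for v in range(148,154)],"R",[edge(g0[v],350,368,70) for v in range(149,156)])
print("far",[edge(g0[:,u],128,138,70) for u in(322,325,328,331)],"near",[edge(g0[:,u],160,172,80) for u in(326,329,332)])
E
```

```text
318 ring top v [122.2 125.4 127.8] pred 122.3
320 ring top v [121.9 125.1 126.8] pred 122.0
322 ring top v [121.5 124.8 125.2] pred 121.7
324 ring top v [121.3] pred 121.6
334 ring top v [121.8] pred 121.9
336 ring top v [122.1 125.4 127.1] pred 122.2
338 ring top v [122.4 125.7 128.1] pred 122.6
340 ring top v [123.1 126.4 129.1] pred 123.1
342 ring top v [123.4 127. ] pred 123.6
346 arm top v [122.7]
348 arm top v [123.]
350 arm top v [123.2]
352 arm top v [123.2]
354 arm top v [123.2]
356 arm top v [123.2]
358 arm top v [123.3]
post top far [109.8]
rim pred ext [298.15356356 134.07511001] [357.13953166 165.63875622]
rim meas L [array([298.1, 301.2]), array([298.1, 300.9]), array([298.1, 301.1]), array([298.2, 301.4]), array([298.2, 301.6]), array([298.4, 302.5])] R [array([353.9, 357.9]), array([354.3, 358.1]), array([354.5, 358.4]), array([354.8, 358.4]), array([354.9, 358.4]), array([354.6, 358.1]), array([354.2, 357.7])]
far [array([134.1, 137.5]), array([134. , 137.3]), array([134. , 137.5]), array([134. , 137.5])] near [array([164.3, 167.7]), array([164.4, 167.7]), array([164.3, 167.7])]
```

The support is level and its yaw is within about 1°. Laterally it's about 0.3 px (≈0.9 mm) off against the rim in the same view; vertically 0.1 px. I'll shift by (+0.8, +0.2) mm and descend with a guard.

```bash
python3 - <<'E'
from h import *
a=np.radians(-135); off=(.062*np.cos(a),.062*np.sin(a)); j=np.radians(-135+90+180)
p,Rt=grasp(SH,off,.039,j,0); p=p+np.array([.0008,.0002,0])
move_l(p+np.array([0,0,.014]),Rt,feed=.08); sleep(.1); s=sense(); print(s["position"]-p,s["wrist_force"])
r=move_l(p+np.array([0,0,-.004]),Rt,feed=.03,until_force=5); s=sense(); print(r,s["time_s"],s["position"]-p,s["wrist_force"],s["ft_torque"],s["finger_gap"])
snap("s4")
E
python3 -c "
from crop import *
crop('s4','s4c',(100,280,80),(160,290,90))"
```

```text
[4.67813034e-04 6.75596371e-05 1.44015565e-02] [-0.79599939  0.4206276  -3.77213367]
True 24.2333 [ 1.73435294e-04  2.40240281e-05 -1.96765482e-03] [-0.32233583  0.1823623   4.26756131] [-0.01784194  0.11409212 -0.01228484] 0.0049371036902702906
```

View pics/s4c.png

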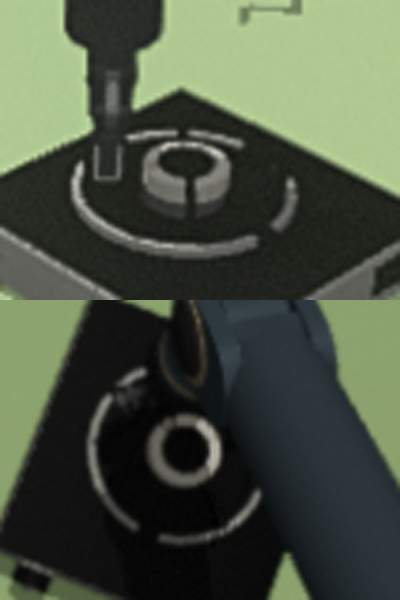

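```bash
python3 - <<'E'
from h import *
command_gripper(.04); sleep(.1); s=sense(); print(s["time_s"],s["finger_gap"],s["wrist_force"])
p=s["position"]; move_l(p+np.array([0,0,.06]),feed=.1); move_l(p+np.array([0,0,.2]),feed=.3)
q=sense()["joint_pos"].copy()
move_joints([1.28,.469,-.049,1.532,.024,1.141,-.082]); s=sense(); print(s["time_s"],s["position"])
snap("e1")
E
python3 -c "
from crop import *
crop('e1','e1c',(110,280,75),(155,290,100))"
```

```text
24.8583 0.040046357474724265 [-0.74764666 -0.36165373 -0.41214652]
28.2917 [ 0.17698027 -0.65151397  0.2562078 ]
```

View pics/e1c.png

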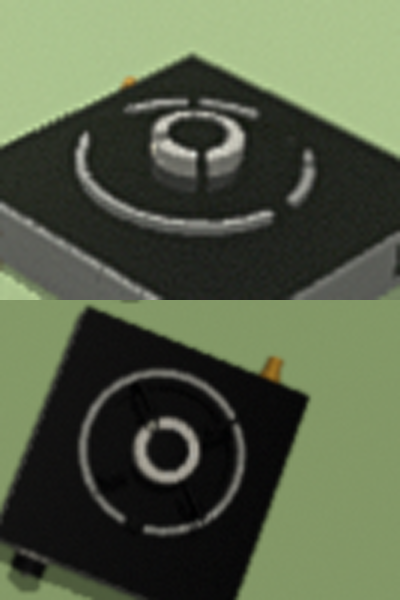

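View pics/side_e1.png

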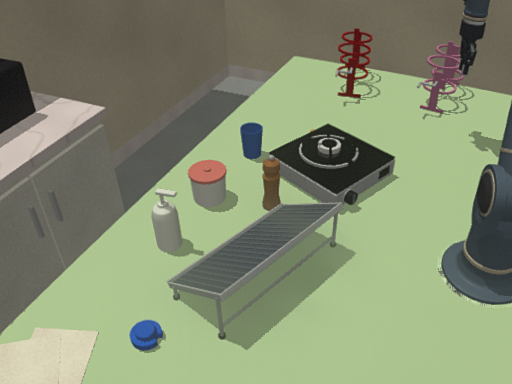

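```bash
python3 - <<'E'
from h import *
I=np.eye(3);Z=np.zeros(3)
for n in("top","side"):
    D=np.load(f"{n}_e1.npz"); g=D["im"].mean(2); q=pts3(n,D["d"])
    c=edgecirc(g,n,Z,I,.104,BX,(.017,.030),1); print(n,"cap",c[0]*1e3,c[2]*1e3)
    c=edgecirc(g,n,Z,I,.100,BX,(.029,.041),-1,angs=range(0,360,5)); print(n,"band",c[0]*1e3,c[2]*1e3)
    r=np.hypot(q[...,0]-BX[0],q[...,1]-BX[1])
    k=(q[...,2]>.095)&(q[...,2]<.128)&(r>.04)&(r<.092); L,lab,st,ce=cv2.connectedComponentsWithStats(k.astype(np.uint8))
    for i in range(1,L):
        if st[i,4]>5: Y=q[lab==i]; m=np.median(Y,0); print(" arm",st[i,4],m.round(4),"az",np.degrees(np.arctan2(*(m[:2]-BX)[::-1])).round(1),"p85 z",np.percentile(Y[:,2],85).round(4))
    k=(r<.02); print(" cap z",np.median(q[k][:,2]))
    cr=D["im"][165:245,295:395] if n=="top" else D["im"][110:190,275:375]
    cv2.imwrite(f"pics/fin_{n}.png",np.clip(255*(cv2.resize(cr,(750,600),interpolation=cv2.INTER_CUBIC)[...,::-1]/255.)**.45,0,255).astype(np.uint8))
E
```

```text
top cap [ 498.85840033 -248.37144647   23.04102597] 0.9672362940914738
top band [ 499.45162872 -249.0206314    34.67789614] 0.9476378981829006
 arm 45 [ 0.5549 -0.2255  0.1154] az 23.1 p85 z 0.1186
 arm 31 [ 0.52   -0.3066  0.1166] az -70.1 p85 z 0.1189
 arm 32 [ 0.4754 -0.1903  0.1167] az 112.0 p85 z 0.1189
 arm 47 [ 0.4421 -0.2712  0.1164] az -159.0 p85 z 0.1187
 cap z 0.1032216688698987
side cap [ 494.83838725 -244.1208678    23.6572522 ] 1.4120120028018146
side band [ 496.14645695 -248.46397928   34.78657418] 1.5144450439269392
 arm 25 [ 0.5157 -0.2953  0.1153] az -70.4 p85 z 0.1189
 arm 88 [ 0.555  -0.2241  0.1089] az 24.3 p85 z 0.1172
 arm 84 [ 0.4373 -0.2701  0.1109] az -161.5 p85 z 0.1172
 arm 42 [ 0.4718 -0.1818  0.1119] az 112.1 p85 z 0.1172
 cap z 0.10310524487840811
```

View pics/fin_top.png

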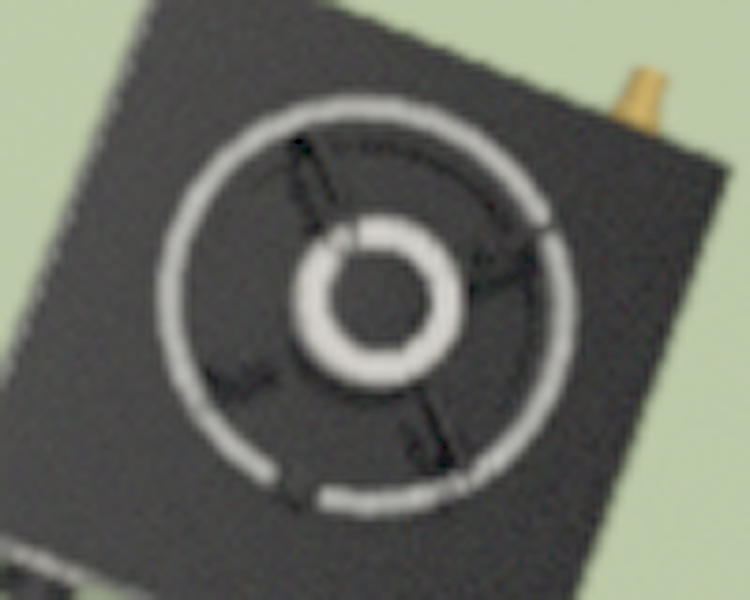

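View pics/fin_side.png

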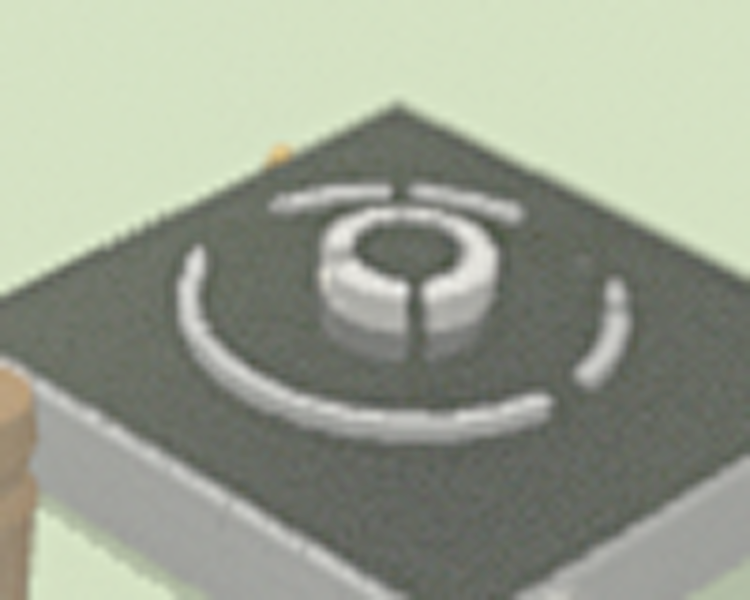

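```bash
python3 - <<'E'
from h import *
a=np.load("side0.npz")["im"].astype(int);b=np.load("side_e1.npz")["im"].astype(int)
for nm,(u0,u1,v0,v1) in dict(mill=(258,284,155,200),tub=(186,230,158,206),soap=(150,184,188,250),tumbler=(238,266,122,160)).items(): print(nm,np.abs(a-b)[v0:v1,u0:u1].mean().round(2))
finish_job(); print(sense()["time_s"])
E
```

```text
mill 1.68
tub 1.78
soap 1.88
tumbler 1.82
the job is handed in; nothing more can be done
the job is handed in; nothing more can be done
```

I refitted both parts and handed the job in, with the robot clock at about 28.5 s of the 67 s allowed. First I set the aluminium crown into its cup with the notch round the igniter. Then I set the pan support inside the drip rim with its lug in the slot. Both were lowered with a 5 N stop and released, and the arm went back to its start pose.

Last checks:
- **Crown:** the cap stands at 0.103 m (0.104 expected). It was level within about 0.02 rad when checked right after release. The top view puts it about 1 mm from the cup's centre, and the igniter shows in the notch.
- **Support:** all four arm tops are at 0.1186–0.1189 m in the top view (0.118 expected), so it lies flat. Its turn is within about 1° of the target, the drip rim is uncovered all round, and the lug shows in the slot.
- **Other things:** the mill, tub, soap and tumbler look the same as at the start in the side view.

**Disagreement:** the side view puts the crown's cap about 5 mm from the cup's centre. The crown's band in the same view is only about 1 mm off, and the cup's bore leaves only 2.5 mm of play. I took the 5 mm as an edge or calibration error. The two cameras also differ from each other by about 3 mm throughout.

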